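# Sort the gem-cutter's brass: dops and scale weights into their trays under the lamp bar

## Task

Tidy the mixed brass on the black mat into the two grey trays under the lamp bar: lay both dop sticks flat on the bottom of the undivided tray, side by side and lengthwise (along the tray's longer side, crossing under the bar), and stand the two knobbed weights upright, one in each compartment of the divided tray. The lamp bar hangs low over the trays, so reach in at a slant from the mat's side; do not knock the lamp or shift the jar, the pot or the stone block.

Things in the scene. Friction and masses are not known exactly. Their poses are not given: they have to be found in the camera images.
- lamp: fixed aluminium lamp bar 56 (x) x 500 (y) x 25 mm; underside 228 mm, top 255 mm above the table; its two 16 mm posts stand behind it at x = 75, y = +-225 mm, feet 90 x 50 mm. Origin on the table under the bar's middle; x points away from the mat (to the robot's right), y along the bar. The trays stand centred under it, 75 mm either side of the origin; which is where varies
- dop_tray: undivided grey plastic tray, fixed, 128 (x) x 114 (y) x 24 mm outside, walls and floor 4 mm thick. Origin at the centre of its underside; x, its longer side, points away from the mat, across the bar; z up
- dop_floor (a point): centre of the undivided tray's inner floor (inside 120 x 106 mm, 20 mm deep), axes as the tray
- weight_tray: divided grey plastic tray, fixed, 98 (x) x 140 (y) x 24 mm outside, walls and floor 4 mm; one 4 mm wall along x through its middle, as high as the outer walls, makes two compartments, each 90 (x) x 64 (y) mm inside and 20 mm deep. Origin at the centre of its underside; x points away from the mat, across the bar; z up
- pocket_a (a point): centre of the inner floor of the divided tray's +y compartment, axes as the tray
- pocket_b (a point): centre of the inner floor of the divided tray's -y compartment, axes as the tray
- dop1: dop stick, solid brass, about 100 g, 90 mm long, lying on the mat along its x axis: round shank 12 mm dia. between a square key 20 x 20 x 14 mm at the -x end and a round head 20 mm dia., 14 mm long at the +x end. Origin under its middle, on the mat; the shank's axis is 10 mm above it
- dop1_mid (a point): middle of dop1's shank, on its axis (10 mm above the origin); grip here across the 12 mm shank, which is bare for 31 mm either side
- dop2: second dop stick, same sizes; its round head is slightly tapered at the shank
- dop2_mid (a point): middle of dop2's shank, on its axis, as for dop1
- weight1: brass scale weight, about 300 g, 62 mm tall: round body 42 mm dia. x 26 mm, neck 10 mm dia., topped by a cylindrical knob 18 mm dia. from 44 to 62 mm height. Origin at the centre of its underside, z up
- weight1_knob (a point): centre of weight1's knob, 53 mm above the origin
- weight2: second brass weight, the same as weight1
- weight2_knob (a point): centre of weight2's knob, 53 mm above the origin
- jar: bystander: glass jar with black cap, 60 mm dia., 85 mm tall; origin under its centre
- pot: bystander: white lidded pot, 42 mm dia., 32 mm tall, behind the lamp; origin under its centre
- stone: bystander: brown stone block 60 x 45 x 30 mm; origin under its centre
There are look-alikes about, which are no part of the job. What is shaped like the weight2 but blue or pink is not meant.

How it is judged:
At the end, for the whole second after the job is handed in: Both dop sticks lie at rest flat on the undivided tray's floor (shank axis under 18 mm above it, level within 10 degrees), lengthwise within 25 degrees of the tray's longer side; the weights stand at rest upright (within 7 degrees) on the floor of the divided tray, one in each compartment (x of dop1_mid in the frame of dop_floor between -0.06 and 0.06 m and y of dop1_mid in the frame of dop_floor between -0.053 and 0.053 m and z of each of dop1_mid, dop2_mid in the frame of dop_floor below 0.018 m and angle between dop1's own x axis and vertical between 1.4 and 1.742 rad and angle between the x axis of each of dop1, dop2 and the x axis of dop_tray, either way round below 0.44 rad and linear speed of each of dop1, dop2 below 0.02 m/s and x of dop2_mid in the frame of dop_floor between -0.06 and 0.06 m and y of dop2_mid in the frame of dop_floor between -0.053 and 0.053 m and angle between dop2's own x axis and vertical between 1.4 and 1.742 rad and ((x of weight1 in the frame of pocket_a between -0.03 and 0.03 m and y of weight1 in the frame of pocket_a between -0.02 and 0.02 m and z of weight1 in the frame of pocket_a below 0.006 m and angle between each of weight1, weight2's own z axis and vertical below 0.12 rad and linear speed of each of weight1, weight2 below 0.02 m/s and x of weight2 in the frame of pocket_b between -0.03 and 0.03 m and y of weight2 in the frame of pocket_b between -0.02 and 0.02 m and z of weight2 in the frame of pocket_b below 0.006 m) or (x of weight1 in the frame of pocket_b between -0.03 and 0.03 m and y of weight1 in the frame of pocket_b between -0.02 and 0.02 m and z of weight1 in the frame of pocket_b below 0.006 m and angle between each of weight1, weight2's own z axis and vertical below 0.12 rad and linear speed of each of weight1, weight2 below 0.02 m/s and x of weight2 in the frame of pocket_a between -0.03 and 0.03 m and y of weight2 in the frame of pocket_a between -0.02 and 0.02 m and z of weight2 in the frame of pocket_a below 0.006 m))); the robot touches nothing.
It fails at once if the jar was shifted by more than 30 mm (distance of jar from where it was at the start of the episode above 0.03 m).
It fails at once if the white pot was shifted by more than 30 mm (distance of pot from where it was at the start of the episode above 0.03 m).
It fails at once if the stone block was shifted by more than 30 mm (distance of stone from where it was at the start of the episode above 0.03 m).
It fails at once if the lamp was knocked (over 10 N) by the arm (contact force between lamp and the arm above 10 N).
It fails at once if the lamp was knocked (over 10 N) by the fingers (contact force between lamp and the fingers above 10 N).
It also fails if it takes over 72 s, if anything falls off the work surface, if the arm or the gripper's body presses on something with over 40 N, if the wrist force passes 120 N, or if a joint passes its speed limit or range.

## Robot

A 6-joint arm with a two-finger parallel gripper is mounted at the origin on the work surface. World frame = base frame: x ahead of the robot, y to its left, z up, the work surface at z = 0. Lengths are in m, angles in rad, forces in N, time in s.
With the tool pointing down it reaches from about 0.35 to 0.875 m from the base axis. Payload 4.2 kg.
Tool frame: the origin (TCP) lies at the centre of the arm's flange, where the gripper is bolted on; the fingertips stand 182 mm ahead of it and the grasp point (between the pads) lies 164 mm ahead of it; z points along the fingers, y is the line along which they close (so a half turn about z gives the same grasp; the last joint's range is limited). The gripper opens to 87 mm and grips with 3 to 60 N. Pads are 19 mm wide; open, the fingers measure 117 mm over their backs; the gripper's body (75 mm by 190 mm) begins 51 mm behind the grasp point.
Start: joints at [0.259, 0.385, 0.008, 0, -1.194, -0.259], TCP at [0.625, 0, 0.405] pointing down, gripper open.
Joint ranges: [-3.14, 3.14], [-1.21, 2.06], [-1.07, 1.41], [-3.16, 2.05], [-2.99, -0.16], [-3.1, 3.1]. Speed limits (rad/s): [2.79, 2.79, 3.14, 3.14, 3.14, 3.14].

## Interface

Orientations are given as a unit quaternion [x, y, z, w].
In Python, from station import arm gives the robot as it stands.
- The arm moves only by the tool drive_tool, never from a script. Its argument "deltas" is a list of rows, each an object of numbers: "dx", "dy", "dz": the shift along the tool's x, y, z in cm; "twist": the turn about the tool's z in rad; "hand": the closure, from 0 (fully open) to 1 (shut). In form: [{"dx": .., "dy": .., "dz": .., "twist": .., "hand": ..}, ...]. A call has 1 to 5 rows; each row shifts and turns the commanded pose from where the row before left it, along the tool's axes as they then stand; what a row does not reach is not made up. A row lasts 1/12 s, in which the tool goes at most 41.7 mm and 7.16 degrees, less where a joint would pass 70% of its speed; a pose out of reach is approached as far as the arm can. A call with a gripper value outside its range is refused whole. The fingers move at their own pace and stop on an object; the grip force is fixed at half the most. Time passes only in rows, so rows that do not move let the fingers close. It gives the time, the measured TCP pose, the force, the opening and the grip force at its end, in the units of the state.
- arm.get_state(): the state, without advancing time (a new reading comes with each control period).
- arm.grab_frame(name): name is "scene" or "side" or "wrist"; returns the picture (400x640x3 uint8, blue, green, red); there is no depth.
- arm.camera_params(name): a dict with "mtx" (3x3 intrinsics, pixels), "extrinsics" (4x4, takes a point from camera to world coordinates); the wrist camera has in their place "T_tool_cam" (4x4, takes a point from camera to tool coordinates, whose origin is the TCP and whose axes are the flange's). Camera axes: x right, y down, z forward; pixel columns grow to the right and rows downward; lengths in m; the calibration is good to about 2 mm. A picture is of the moment at which its call begins: read the wrist's pose just before it. camera_params takes no time and is no camera call.
- arm.job_done(): hands the job in; it is judged then, once.
The state is a dict: "clock": time; "joint_positions": joint angles; "dq": joint speeds; "effort": joint torques, N m; "ee_pos": TCP position; "tool_rot": TCP orientation; "wrist_force": force on the tool from outside, world axes, zero at the start; "torque": the same for the moment, N m; "finger_gap": opening from 0.0 (shut) to 1.0 (fully open); "gripper_force": force on a finger pad.
Only numpy, scipy, OpenCV 4.12 (cv2) and the standard library are available. Lean on these libraries where they do the work, as an engineer would, in place of code of your own. Each camera call takes 0.05 s, during which the arm holds its last target. There are 200 camera calls.

## Working session

There is one attempt and no reset: what is moved stays moved. The work goes in short steps, Python scripts to look and compute and a tool call to move; the robot and the scene stay as the last step left them, time stands still between calls to the robot, and variables do not carry over. Pictures are saved under pics/ and viewed, at most 10 in all, crops included, and the job is handed in when it is done.

Besides the shell and the picture viewer there is one more tool, called after "Emit:" as name(argument=value, ...) on one line, values as JSON. drive_tool: Moves the arm, as the interface text tells. Its arguments: {"type":"object","properties":{"deltas":{"type":"array"}},"required":["deltas"]}

```bash
ls; mkdir -p pics; python3 - <<'E'
from station import arm
import cv2,json
s=arm.get_state();print(s)
for n in("scene","side","wrist"):
    cv2.imwrite(f"pics/{n}0.png",arm.grab_frame(n))
    p=arm.camera_params(n);print(n,{k:getattr(v,'tolist',lambda:v)() for k,v in p.items()})
E
```

```text
pics
{'clock': 0.0, 'joint_positions': array([ 2.58589212e-01,  3.85568834e-01,  6.67267674e-03, -4.93681358e-04,
       -1.19400779e+00, -2.58583817e-01]), 'dq': array([-0.00119439,  0.00253812,  0.00164281,  0.00073281,  0.00131644,
       -0.00204196]), 'effort': array([ 5.69075401e-04, -3.90661991e+01,  1.87403029e+01,  4.22001421e+00,
        1.09914420e-02, -1.81494070e-04]), 'ee_pos': array([6.24808830e-01, 3.23294426e-05, 4.03670892e-01]), 'tool_rot': array([-0.70704388,  0.70716885,  0.00072816, -0.00079558]), 'wrist_force': array([-0.55220097, -1.12353781, -0.25290783]), 'torque': array([-0.02103837, -0.1062663 ,  0.03593255]), 'gripper_force': 0.0, 'finger_gap': 1.0014591429840936}
scene {'mtx': [[475.2640378781144, 0.0, 318.57086544666583], [0.0, 475.2640378781144, 199.28685812338645], [0.0, 0.0, 1.0]], 'extrinsics': [[-0.6218332246580001, 0.6284270253898413, -0.4673359760077421, 1.2132057294984373], [0.7831496671911731, 0.4988295477451912, -0.3712757480292547, 0.5175229300752058], [-0.00019872037641317694, -0.5968656097112679, -0.8023412020170771, 1.2027923954298643], [0
[... 173 characters left out ...]
830959, -0.3898351722235875, 0.3905483449740712, 0.003461517989011783], [-0.5514716058353123, 0.5638438509335447, -0.6147838479676028, 0.8534578595101653], [0.019456084446827483, -0.7280856064102879, -0.6852100484640906, 1.0229083342606848], [0.0, 0.0, 0.0, 1.0]]}
wrist {'mtx': [[281.13751713598003, 0.0, 317.1628242200172], [0.0, 281.13751713598003, 200.85708514084456], [0.0, 0.0, 1.0]], 'T_tool_cam': [[-0.0010991241946151015, -0.9628099406700148, -0.27017736780309376, 0.07440735632206702], [0.9999992926421004, -0.001181065109767695, 0.00014071427015187728, 3.2439355230118316e-05], [-0.0004545781606574315, -0.2701770220285394, 0.9628105577560346, 0.019559155416032037], [0.0, 0.0, 0.0, 1.0]]}
```

View pics/scene0.png

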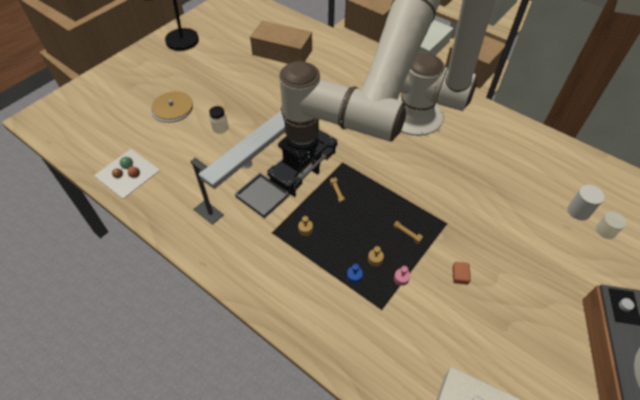

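View pics/wrist0.png

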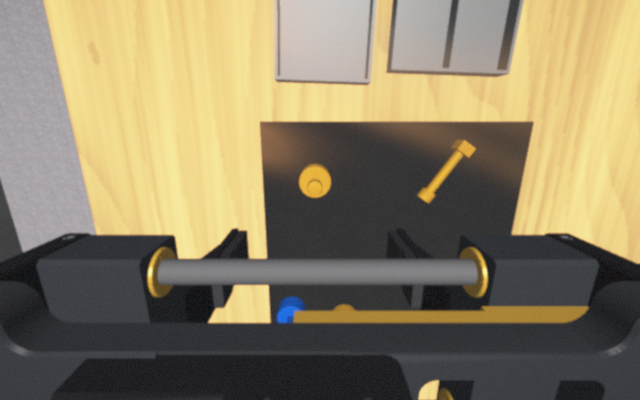

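Brass weights are at scene (305,226) and (376,256). Their look-alikes are blue (355,272) and pink (402,274), which I'll leave alone. The dop sticks are at (337,190) and (408,232). I'll check these in a close crop.

```bash
cat > h.py <<'E'
from station import arm
import numpy as np, cv2
from scipy.spatial.transform import Rotation as R
def back(name,px,z,T=None):
    """pixels -> world points on the plane at height z"""
    p=arm.camera_params(name); M=T if T is not None else p["extrinsics"]
    u=np.c_[np.atleast_2d(px).astype(float),np.ones(len(np.atleast_2d(px)))]
    d=(M[:3,:3]@np.linalg.inv(p["mtx"])@u.T).T; o=M[:3,3]
    return o+d*((np.broadcast_to(z,len(d))-o[2])/d[:,2])[:,None]
def wT(s):
    T=np.eye(4);T[:3,:3]=R.from_quat(s["tool_rot"]).as_matrix();T[:3,3]=s["ee_pos"]
    return T@arm.camera_params("wrist")["T_tool_cam"]
def crop(im,x0,y0,w,h,k,fn): cv2.imwrite(fn,cv2.resize(im[y0:y0+h,x0:x0+w],None,fx=k,fy=k,interpolation=cv2.INTER_CUBIC))
E
python3 - <<'E'
from h import *
np.set_printoptions(precision=3,suppress=True)
im=cv2.imread("pics/scene0.png");crop(im,190,120,270,190,2.9,"pics/c0.png")
T=wT(arm.get_state())
print("trays z=.024:",back("wrist",[(277,80),(369,82),(374,0),(390,71),(507,74),(447,68)],.024,T)[:,:2].tolist())
print("mat",back("wrist",[(261,122),(532,122)],0.002,T)[:,:2].tolist())
print("scene w",back("scene",[(305,220),(376,250)],.053).round(3).tolist())
E
```

```text
trays z=.024: [[0.6716631107934466, -0.12244913272077212], [0.5622512319971504, -0.12013915697924858], [0.5608062746663403, -0.20460430411576386], [0.5380652000378797, -0.1321591434119852], [0.39932990918781164, -0.12877260094777326], [0.4711939331020042, -0.13534527174147692]]
mat [[0.6974900333259904, -0.07445257957299505], [0.3422060624325136, -0.07401695262689825]]
scene w [[0.627, 0.001, 0.053], [0.582, 0.221, 0.053]]
```

View pics/c0.png

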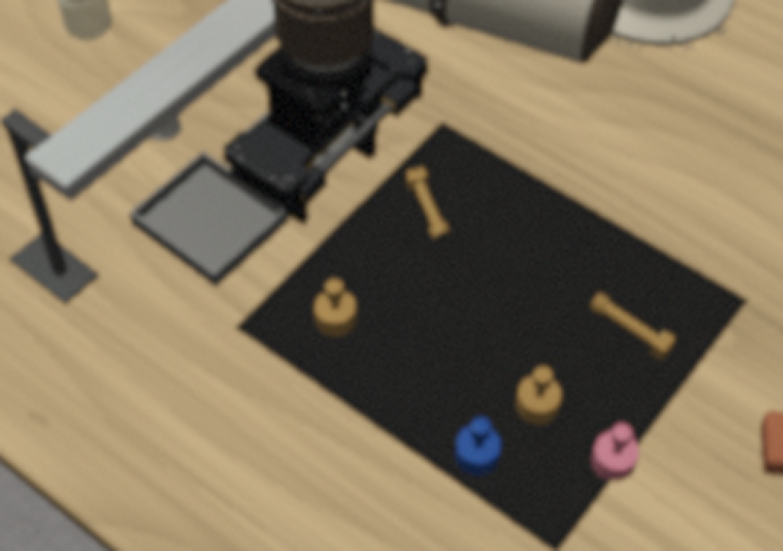

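View pics/side0.png

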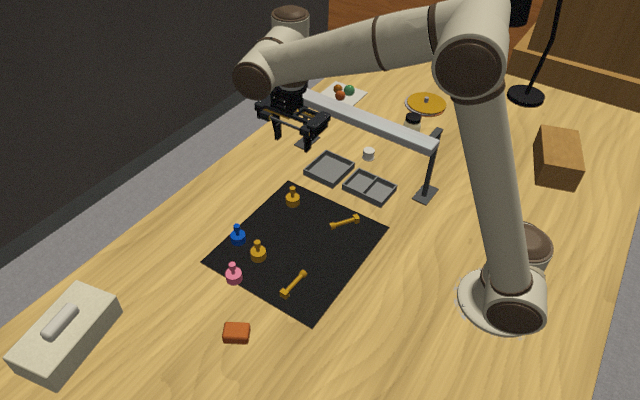

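The crop confirms it: the brass weights have knobs at crop (334,290) and (541,376), and blue (477,445) and pink (616,450) are decoys. The sticks lie at crop (428,202) and (633,324). The side view shows the divided tray nearer the base, with the bar across both trays.

No documented move tilts the tool, so I'll check how the drive behaves. First I lift clear.

Emit:
drive_tool(deltas=[{"dz": -4, "dx": -3}, {"dz": -4, "dx": -3}, {"dz": -4, "dx": -3}, {"dz": -4, "dx": -3}, {"dz": -4, "dx": -3}])

```text
$.deltas[0]: bad value
```

Emit:
drive_tool(deltas=[{"dz": -4}, {"dz": -4}, {"dz": -4}, {"dz": -4}, {"dz": -4}])

```text
$.deltas[0]: bad value
```

Emit:
drive_tool(deltas=[{"dz": -4}, {"dz": -4}, {"dz": -4}, {"dz": -4}, {"dz": -4}])

```text
$.deltas[0]: bad value
```

Emit:
drive_tool(deltas=[{"dx": -2, "dy": 0, "dz": -3, "twist": 0, "hand": 0}, {"dx": -2, "dy": 0, "dz": -3, "twist": 0, "hand": 0}, {"dx": -2, "dy": 0, "dz": -3, "twist": 0, "hand": 0}, {"dx": -2, "dy": 0, "dz": -3, "twist": 0, "hand": 0}, {"dx": -2, "dy": 0, "dz": -3, "twist": 0, "hand": 0}])

```text
clock: 0.57
ee_pos: [0.6246, 0.1008, 0.556]
tool_rot: [-0.707, 0.707, 0.0, -0.0]
wrist_force: [0.5, 0.8, -0.2]
finger_gap: 1.004
gripper_force: 0.0
```

```bash
python3 - <<'E'
from h import *
s=arm.get_state();print(s["clock"],s["ee_pos"],s["tool_rot"],s["joint_positions"])
E
```

```text
0.5667 [0.62461816 0.1007898  0.5559698 ] [-7.07045052e-01  7.07168438e-01  1.95357440e-04 -2.37947361e-04] [ 4.15278912e-01  3.44230674e-01  3.15545227e-01 -1.92240456e-04
 -1.54269586e+00 -4.15447950e-01]
```

Emit:
drive_tool(deltas=[{"dx": -2, "dy": 3.6, "dz": 0, "twist": 0, "hand": 0}, {"dx": -2, "dy": 3.6, "dz": 0, "twist": 0, "hand": 0}, {"dx": -2, "dy": 3.6, "dz": 0, "twist": 0, "hand": 0}, {"dx": -2, "dy": 3.6, "dz": 0, "twist": 0, "hand": 0}, {"dx": -2, "dy": 3.6, "dz": 0, "twist": 0, "hand": 0}])

```text
clock: 0.98
ee_pos: [0.4432, 0.2005, 0.5543]
tool_rot: [-0.707, 0.707, 0.0, -0.0]
wrist_force: [0.2, 2.1, 0.2]
finger_gap: 0.998
gripper_force: 0.0
```

Emit:
drive_tool(deltas=[{"dx": -2, "dy": 3.6, "dz": 0, "twist": 0, "hand": 0}, {"dx": -2, "dy": 3.6, "dz": 0, "twist": 0, "hand": 0}, {"dx": -2, "dy": 3.6, "dz": 0, "twist": 0, "hand": 0}, {"dx": 0, "dy": 4, "dz": 0, "twist": 0, "hand": 0}, {"dx": 0, "dy": 4, "dz": 0, "twist": 0, "hand": 0}])

```text
clock: 1.4
ee_pos: [0.2554, 0.2604, 0.554]
tool_rot: [-0.707, 0.707, -0.0, -0.001]
wrist_force: [-0.5, 0.1, 0.7]
finger_gap: 0.996
gripper_force: 0.0
```

Emit:
drive_tool(deltas=[{"dx": 4, "dy": 0, "dz": 0, "twist": 0, "hand": 0}, {"dx": 4, "dy": 0, "dz": 0, "twist": 0, "hand": 0}, {"dx": 4, "dy": 0, "dz": 0, "twist": 0, "hand": 0}])

```text
clock: 1.65
ee_pos: [0.2555, 0.1395, 0.5545]
tool_rot: [0.71, -0.705, -0.0, -0.0]
wrist_force: [1.6, -1.0, -0.2]
finger_gap: 1.002
gripper_force: 0.0
```

```bash
python3 - <<'E'
from h import *
s=arm.get_state();print(s["clock"],s["ee_pos"],s["tool_rot"],s["joint_positions"])
E
```

```text
1.65 [0.25548859 0.13951762 0.55454812] [ 7.09682411e-01 -7.04521733e-01 -1.11224585e-05 -5.51633230e-05] [ 1.08094394e+00 -3.20782361e-01 -3.63174032e-01  1.04540915e-05
 -1.52829259e+00 -1.07364606e+00]
```

Emit:
drive_tool(deltas=[{"dx": 0, "dy": 4, "dz": 0, "twist": 0, "hand": 0}, {"dx": 0, "dy": 4, "dz": 0, "twist": 0, "hand": 0}, {"dx": 0, "dy": 4, "dz": 0, "twist": 0, "hand": 0}])

```text
clock: 1.9
ee_pos: [0.1613, 0.1385, 0.5553]
tool_rot: [-0.702, 0.712, 0.001, 0.0]
wrist_force: [-0.2, 1.4, 0.8]
finger_gap: 1.0
gripper_force: 0.0
```

```bash
python3 - <<'E'
from h import *
s=arm.get_state();print(s["clock"],s["ee_pos"],s["tool_rot"],s["joint_positions"])
E
```

```text
1.9 [0.16134944 0.13850887 0.5552686 ] [-7.02269633e-01  7.11910344e-01  8.99463196e-04  4.63092823e-04] [ 1.55912656e+00 -5.19983720e-01 -4.51664073e-01 -6.27847598e-04
 -1.63719203e+00 -1.57280295e+00]
```

Emit:
drive_tool(deltas=[{"dx": 2, "dy": 2, "dz": 0, "twist": 0, "hand": 0}, {"dx": 2, "dy": 2, "dz": 0, "twist": 0, "hand": 0}, {"dx": 2, "dy": 2, "dz": 0, "twist": 0, "hand": 0}, {"dx": 2, "dy": 2, "dz": 0, "twist": 0, "hand": 0}])

```text
clock: 2.23
ee_pos: [0.1187, 0.1091, 0.5545]
tool_rot: [0.71, -0.704, -0.004, 0.006]
wrist_force: [-0.4, 0.7, -0.1]
finger_gap: 1.0
gripper_force: 0.0
```

```bash
python3 - <<'E'
from h import *
s=arm.get_state();print(s["clock"],s["ee_pos"],s["tool_rot"],s["joint_positions"])
E
```

```text
2.2333 [0.11870277 0.10907218 0.55454473] [ 0.70982998 -0.70434191 -0.00367436  0.00551079] [ 2.12186243 -0.73689059 -0.49304231 -0.01280945 -1.81008498 -2.11716534]
```

Emit:
drive_tool(deltas=[{"dx": 0, "dy": 4, "dz": 0, "twist": 0, "hand": 0}, {"dx": 0, "dy": 4, "dz": 0, "twist": 0, "hand": 0}, {"dx": 0, "dy": 4, "dz": 0, "twist": 0, "hand": 0}])

```text
clock: 2.48
ee_pos: [0.0637, 0.1438, 0.5498]
tool_rot: [-0.706, 0.708, -0.002, -0.015]
wrist_force: [0.4, 0.6, -0.3]
finger_gap: 1.0
gripper_force: 0.0
```

```bash
python3 - <<'E'
from h import *
s=arm.get_state();print(s["clock"],s["ee_pos"],s["tool_rot"],s["joint_positions"],s["dq"])
E
```

```text
2.4833 [0.06370813 0.14380539 0.54979308] [-0.70577474  0.70828214 -0.00163313 -0.01468876] [ 2.6010865  -0.76152584 -0.49962926 -0.03028787 -1.82857276 -2.6124151 ] [ 1.97071197 -0.19522073  0.01894696 -0.03504445 -0.17021148 -1.9509755 ]
```

Emit:
drive_tool(deltas=[{"dx": -3, "dy": 0, "dz": 0, "twist": 0, "hand": 0}, {"dx": -3, "dy": -2, "dz": 0, "twist": 0, "hand": 0}, {"dx": -3, "dy": -2, "dz": 0, "twist": 0, "hand": 0}, {"dx": -3, "dy": -2, "dz": 0, "twist": 0, "hand": 0}])

```text
clock: 2.82
ee_pos: [0.0858, 0.2065, 0.5527]
tool_rot: [0.713, -0.701, -0.0, 0.013]
wrist_force: [-3.1, 0.1, 0.2]
finger_gap: 1.004
gripper_force: 0.0
```

```bash
python3 - <<'E'
from h import *
s=arm.get_state();print(s["clock"],s["ee_pos"],s["tool_rot"],s["joint_positions"])
print(back("scene",[(182,38),(280,45),(415,118),(217,125),(172,106),(462,272)],0).round(2).tolist(), back("side",[(525,95),(560,185),(495,310),(560,150),(60,340)],0).round(2).tolist())
E
```

```text
2.8167 [0.08579157 0.20650587 0.55270585] [ 7.12783552e-01 -7.01264445e-01 -2.00808660e-05  1.29532113e-02] [ 1.95412776 -0.47994393 -0.43476808 -0.02381    -1.62625348 -1.93903334]
[[0.21, -1.02, 0.0], [-0.01, -0.66, 0.0], [0.01, 0.01, 0.0], [0.48, -0.53, 0.0], [0.51, -0.73, 0.0], [0.46, 0.44, 0.0]] [[0.22, -1.02, 0.0], [-0.02, -0.54, 0.0], [-0.01, 0.03, 0.0], [0.02, -0.73, 0.0], [0.8, 0.67, 0.0]]
```

The tilt persists: pushing against the reach limit tips the tool, and the next rows build on that. The plan:
1. With the tool vertical, re-lay both sticks so they point along y.
2. Tilt the tool at the outer reach limit on the −y side.
3. Place everything at a slant.

```bash
python3 - <<'E'
from h import *
T=wT(dict(tool_rot=[-0.70704388,0.70716885,0.00072816,-0.00079558],ee_pos=[.6248,0,.4037]))
print("A wrist",back("wrist",[(428,194),(464,149)],.01,T).round(3)[:,:2].tolist())
c=lambda l:[(x/2.9+190,y/2.9+120) for x,y in l]
print("A scene",back("scene",c([(416,174),(438,230)]),.01).round(3)[:,:2].tolist())
print("B scene",back("scene",c([(600,300),(667,345)]),.01).round(3)[:,:2].tolist())
print("w1 wrist",back("wrist",[(315,188)],.062,T).round(3)[:,:2].tolist())
print("blue pink",back("scene",c([(480,425),(622,430)]),.056).round(3)[:,:2].tolist())
E
```

```text
A wrist [[0.472, 0.021], [0.431, -0.04]]
A scene [[0.428, -0.045], [0.475, 0.021]]
B scene [[0.443, 0.207], [0.447, 0.29]]
w1 wrist [[0.626, 0.0]]
blue pink [[0.661, 0.207], [0.583, 0.315]]
```

Emit:
drive_tool(deltas=[{"dx": 0, "dy": -2.5, "dz": 0, "twist": 0, "hand": 0}, {"dx": 1, "dy": -3, "dz": 0, "twist": 0, "hand": 0}, {"dx": 1, "dy": -3.5, "dz": 0, "twist": 0, "hand": 0}, {"dx": 1.5, "dy": -3.5, "dz": 0, "twist": 0, "hand": 0}, {"dx": 2, "dy": -3.5, "dz": 0, "twist": 0, "hand": 0}])

```text
clock: 3.23
ee_pos: [0.2418, 0.153, 0.5509]
tool_rot: [-0.707, 0.707, -0.002, -0.013]
wrist_force: [0.5, 1.4, -0.3]
finger_gap: 1.004
gripper_force: 0.0
```

Emit:
drive_tool(deltas=[{"dx": 2, "dy": -3, "dz": 1, "twist": 0, "hand": 0}, {"dx": 2, "dy": -3, "dz": 1, "twist": 0, "hand": 0}, {"dx": 2, "dy": -3, "dz": 1, "twist": 0, "hand": 0}, {"dx": 2, "dy": -3, "dz": 1, "twist": 0, "hand": 0}, {"dx": 2, "dy": -3, "dz": 1, "twist": 0, "hand": 0}])

```text
clock: 3.65
ee_pos: [0.3906, 0.0508, 0.5003]
tool_rot: [-0.706, 0.708, -0.002, -0.013]
wrist_force: [-0.3, 1.8, 0.5]
finger_gap: 1.002
gripper_force: 0.0
```

Emit:
drive_tool(deltas=[{"dx": 1.5, "dy": -1, "dz": 3.2, "twist": 0, "hand": 0}, {"dx": 1.5, "dy": -1, "dz": 3.2, "twist": 0, "hand": 0}, {"dx": 1, "dy": -1, "dz": 3.2, "twist": 0, "hand": 0}, {"dx": 0, "dy": 0, "dz": 3.2, "twist": 0, "hand": 0}, {"dx": 0, "dy": 0, "dz": 0, "twist": 0, "hand": 0}])

```text
clock: 4.07
ee_pos: [0.4153, 0.0085, 0.3673]
tool_rot: [-0.705, 0.709, 0.002, -0.02]
wrist_force: [-1.6, -0.4, 0.5]
finger_gap: 0.999
gripper_force: 0.0
```

```bash
python3 - <<'E'
from h import *
s=arm.get_state();im=arm.grab_frame("wrist");cv2.imwrite("pics/w1.png",im)
np.save("w1T.npy",wT(s));print(s["clock"],s["ee_pos"],s["tool_rot"],s["joint_positions"])
E
```

```text
4.0667 [0.41533878 0.00851444 0.36731718] [-0.70507135  0.70885763  0.00168118 -0.01980972] [ 0.41886063  0.06368407 -0.52605647  0.01286271 -1.01931892 -0.43116538]
```

View pics/w1.png

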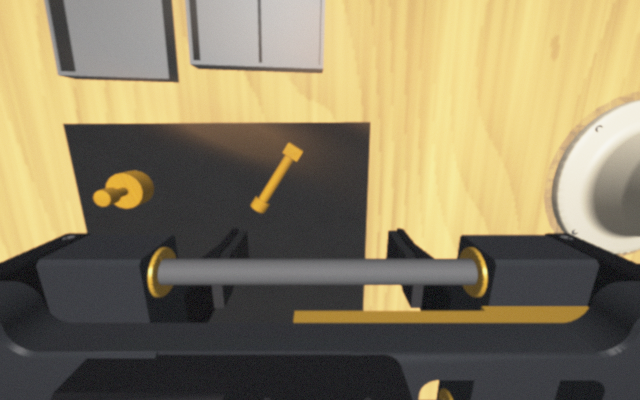

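The stick's head is at (259,207) and its key at (292,150). Next I'll work out the move.

```bash
cat >> h.py <<'E'
def go(G,along=.164):
    """tool-axis shift (cm) that brings the grasp point to G; prints tool axes"""
    s=arm.get_state();M=R.from_quat(s["tool_rot"]).as_matrix()
    g=s["ee_pos"]+along*M[:,2]
    print("t",round(s["clock"],2),"tcp",s["ee_pos"].round(4),"grasp",g.round(4),"x",M[:,0].round(3),"y",M[:,1].round(3),"z",M[:,2].round(3),"q",s["joint_positions"].round(2))
    print("shift cm",(100*M.T@(np.array(G)-g)).round(2))
E
python3 - <<'E'
from h import *
p=back("wrist",[(260,205),(292,152)],.01,np.load("w1T.npy"));print(p.round(4))
m=p.mean(0);print(m);go([m[0],m[1],.016])
E
```

```text
[[ 0.4756  0.024   0.01  ]
 [ 0.434  -0.0408  0.01  ]]
[ 0.45482159 -0.00841391  0.01      ]
t 4.12 tcp [0.4165 0.0092 0.3708] grasp [0.4126 0.0051 0.2069] x [-0.003 -1.     0.025] y [-1.     0.003  0.024] z [-0.024 -0.025 -0.999] q [ 0.42  0.06 -0.52  0.02 -1.02 -0.43]
shift cm [ 0.86 -4.69 19.01]
```

Emit:
drive_tool(deltas=[{"dx": 0.3, "dy": -1.5, "dz": 2, "twist": 0, "hand": 0}, {"dx": 0.3, "dy": -1.5, "dz": 2, "twist": 0, "hand": 0}, {"dx": 0.3, "dy": -1.5, "dz": 2, "twist": 0, "hand": 0}, {"dx": 0, "dy": 0, "dz": 2, "twist": 0.12, "hand": 0}, {"dx": 0, "dy": 0, "dz": 2, "twist": 0.12, "hand": 0}])

```text
clock: 4.53
ee_pos: [0.4626, -0.0005, 0.2745]
tool_rot: [-0.615, 0.789, -0.005, -0.011]
wrist_force: [0.2, 0.8, -0.8]
finger_gap: 1.001
gripper_force: 0.0
```

Emit:
drive_tool(deltas=[{"dx": 0, "dy": 0, "dz": 2, "twist": 0.12, "hand": 0}, {"dx": 0, "dy": 0, "dz": 2, "twist": 0.12, "hand": 0}, {"dx": 0, "dy": 0, "dz": 1, "twist": 0.1, "hand": 0}, {"dx": 0, "dy": 0, "dz": 0, "twist": 0, "hand": 0}])

```text
clock: 4.87
ee_pos: [0.4605, -0.0017, 0.2229]
tool_rot: [-0.474, 0.88, -0.006, -0.013]
wrist_force: [0.2, 0.2, 0.5]
finger_gap: 0.998
gripper_force: 0.0
```

```bash
python3 - <<'E'
from h import *
go([.4535,-.0095,.021])
E
```

```text
t 4.87 tcp [ 0.4605 -0.0017  0.2229] grasp [ 0.4577 -0.0054  0.059 ] x [-0.549 -0.835  0.028] y [-0.835  0.55   0.002] z [-0.017 -0.023 -1.   ] q [ 0.35  0.35 -0.62  0.03 -0.63 -0.96]
shift cm [0.47 0.12 3.82]
```

Emit:
drive_tool(deltas=[{"dx": 0.5, "dy": 0.1, "dz": 1.5, "twist": 0, "hand": 0}, {"dx": 0, "dy": 0, "dz": 1.5, "twist": 0, "hand": 0}, {"dx": 0, "dy": 0, "dz": 0.8, "twist": 0, "hand": 0}, {"dx": 0, "dy": 0, "dz": 0, "twist": 0, "hand": 1}, {"dx": 0, "dy": 0, "dz": 0, "twist": 0, "hand": 1}])

```text
clock: 5.28
ee_pos: [0.4566, -0.0064, 0.1861]
tool_rot: [-0.476, 0.88, -0.006, -0.011]
wrist_force: [-0.0, -0.1, 0.2]
finger_gap: 0.919
gripper_force: 0.0
```

Emit:
drive_tool(deltas=[{"dx": 0, "dy": 0, "dz": 0, "twist": 0, "hand": 1}, {"dx": 0, "dy": 0, "dz": 0, "twist": 0, "hand": 1}, {"dx": 0, "dy": 0, "dz": 0, "twist": 0, "hand": 1}, {"dx": 0, "dy": 0, "dz": 0, "twist": 0, "hand": 1}])

```text
clock: 5.62
ee_pos: [0.4559, -0.0068, 0.1855]
tool_rot: [-0.475, 0.88, -0.006, -0.012]
wrist_force: [-0.3, 0.4, -0.0]
finger_gap: 0.632
gripper_force: 0.0
```

Emit:
drive_tool(deltas=[{"dx": 0, "dy": 0, "dz": 0, "twist": 0, "hand": 1}, {"dx": 0, "dy": 0, "dz": 0, "twist": 0, "hand": 1}, {"dx": 0, "dy": 0, "dz": 0, "twist": 0, "hand": 1}, {"dx": 0, "dy": 0, "dz": 0, "twist": 0, "hand": 1}, {"dx": 0, "dy": 0, "dz": 0, "twist": 0, "hand": 1}])

```text
clock: 6.03
ee_pos: [0.4557, -0.0069, 0.1849]
tool_rot: [-0.475, 0.88, -0.006, -0.013]
wrist_force: [0.9, 0.9, -0.1]
finger_gap: 0.248
gripper_force: 0.0
```

Emit:
drive_tool(deltas=[{"dx": 0, "dy": 0, "dz": 0, "twist": 0, "hand": 1}, {"dx": 0, "dy": 0, "dz": 0, "twist": 0, "hand": 1}, {"dx": 0, "dy": 0, "dz": 0, "twist": 0, "hand": 1}])

```text
clock: 6.28
ee_pos: [0.4557, -0.0069, 0.1849]
tool_rot: [-0.475, 0.88, -0.006, -0.013]
wrist_force: [0.2, -0.3, -0.2]
finger_gap: 0.13
gripper_force: 30.0
```

Emit:
drive_tool(deltas=[{"dx": 0, "dy": 0, "dz": -1, "twist": 0, "hand": 1}, {"dx": 0, "dy": 0, "dz": 0, "twist": -0.12, "hand": 1}, {"dx": 0, "dy": 0, "dz": 0, "twist": -0.12, "hand": 1}, {"dx": 0, "dy": 0, "dz": 0, "twist": -0.12, "hand": 1}, {"dx": 0, "dy": 0, "dz": 0, "twist": -0.12, "hand": 1}])

```text
clock: 6.7
ee_pos: [0.4557, -0.0068, 0.1948]
tool_rot: [-0.672, 0.74, -0.003, -0.014]
wrist_force: [0.5, -0.4, -1.5]
finger_gap: 0.125
gripper_force: 30.0
```

Emit:
drive_tool(deltas=[{"dx": 0, "dy": 0, "dz": 0, "twist": -0.11, "hand": 1}, {"dx": 0, "dy": 0, "dz": 0.9, "twist": 0, "hand": 1}, {"dx": 0, "dy": 0, "dz": 0, "twist": 0, "hand": 1}])

```text
clock: 6.95
ee_pos: [0.4555, -0.0069, 0.1852]
tool_rot: [0.71, -0.704, 0.002, 0.014]
wrist_force: [-0.1, -0.6, -1.1]
finger_gap: 0.125
gripper_force: 30.0
```

```bash
python3 - <<'E'
from h import *
go([.4535,-.0095,.021])
E
```

```text
t 6.95 tcp [ 0.4555 -0.0069  0.1852] grasp [ 0.4526 -0.0106  0.0213] x [ 0.008 -1.     0.022] y [-1.    -0.008  0.018] z [-0.018 -0.022 -1.   ] q [ 0.35  0.41 -0.67  0.03 -0.52 -0.37]
shift cm [-0.11 -0.09  0.02]
```

Emit:
drive_tool(deltas=[{"dx": 0, "dy": 0, "dz": 0, "twist": 0, "hand": 0.4}, {"dx": 0, "dy": 0, "dz": 0, "twist": 0, "hand": 0.4}, {"dx": 0, "dy": 0, "dz": 0, "twist": 0, "hand": 0.4}, {"dx": 0, "dy": 0, "dz": -2, "twist": 0, "hand": 0.4}, {"dx": 0, "dy": 0, "dz": -4, "twist": 0, "hand": 0.4}])

```text
clock: 7.37
ee_pos: [0.4551, -0.0061, 0.2433]
tool_rot: [0.71, -0.704, -0.001, 0.018]
wrist_force: [1.3, -0.2, 0.7]
finger_gap: 0.417
gripper_force: 0.0
```

Emit:
drive_tool(deltas=[{"dx": 0, "dy": 0, "dz": -4, "twist": 0, "hand": 0.4}, {"dx": 0, "dy": 0, "dz": -4, "twist": 0, "hand": 0.4}, {"dx": 0, "dy": 0, "dz": -4, "twist": 0, "hand": 0.4}, {"dx": 0, "dy": 0, "dz": -4, "twist": 0, "hand": 0.4}, {"dx": 2, "dy": 0, "dz": -3.4, "twist": 0, "hand": 0.4}])

```text
clock: 7.78
ee_pos: [0.4596, -0.0203, 0.444]
tool_rot: [0.711, -0.703, 0.003, 0.012]
wrist_force: [1.2, -0.2, -0.7]
finger_gap: 0.593
gripper_force: 0.0
```

Emit:
drive_tool(deltas=[{"dx": 3, "dy": 1, "dz": -2, "twist": 0, "hand": 0.4}, {"dx": 3, "dy": 1, "dz": -2, "twist": 0, "hand": 0.4}, {"dx": 3, "dy": 1, "dz": -2, "twist": 0, "hand": 0.4}, {"dx": 3.6, "dy": 1.5, "dz": 0, "twist": 0, "hand": 0.4}, {"dx": 3.6, "dy": 1.5, "dz": 0, "twist": 0, "hand": 0.4}])

```text
clock: 8.2
ee_pos: [0.4011, -0.1835, 0.5067]
tool_rot: [0.71, -0.704, 0.003, 0.012]
wrist_force: [-0.3, -1.3, -0.5]
finger_gap: 0.601
gripper_force: 0.0
```

Emit:
drive_tool(deltas=[{"dx": 3.5, "dy": 2, "dz": 0, "twist": 0, "hand": 0.4}, {"dx": 3.5, "dy": 2, "dz": 0, "twist": 0, "hand": 0.4}, {"dx": 3.5, "dy": 2, "dz": 0, "twist": 0, "hand": 0.4}, {"dx": 3.5, "dy": 2, "dz": 0, "twist": 0, "hand": 0.4}, {"dx": 3.5, "dy": 2, "dz": 0, "twist": 0, "hand": 0.4}])

```text
clock: 8.62
ee_pos: [0.302, -0.3593, 0.5109]
tool_rot: [0.71, -0.704, 0.002, 0.013]
wrist_force: [1.5, -0.2, -0.6]
finger_gap: 0.601
gripper_force: 0.0
```

Emit:
drive_tool(deltas=[{"dx": 2, "dy": 3.5, "dz": 0, "twist": 0, "hand": 0.4}, {"dx": 2, "dy": 3.5, "dz": 0, "twist": 0, "hand": 0.4}, {"dx": 2, "dy": 3.5, "dz": 0, "twist": 0, "hand": 0.4}, {"dx": 2, "dy": 3.5, "dz": 0, "twist": 0, "hand": 0.4}, {"dx": 2, "dy": 3.5, "dz": 0, "twist": 0, "hand": 0.4}])

```text
clock: 9.03
ee_pos: [0.1276, -0.4597, 0.5159]
tool_rot: [0.71, -0.704, 0.002, 0.014]
wrist_force: [1.5, -0.4, 0.2]
finger_gap: 0.597
gripper_force: 0.0
```

```bash
python3 - <<'E'
from h import *
go([-.1,-.85,.39])
E
```

```text
t 9.03 tcp [ 0.1276 -0.4597  0.5159] grasp [ 0.1249 -0.4634  0.352 ] x [ 0.008 -1.     0.022] y [-1.    -0.008  0.016] z [-0.016 -0.023 -1.   ] q [-0.95  0.06 -0.15  0.03 -1.35  0.95]
shift cm [38.54 22.87 -2.57]
```

Emit:
drive_tool(deltas=[{"dx": 1.5, "dy": 3.8, "dz": 0, "twist": 0, "hand": 0.4}, {"dx": 1.5, "dy": 3.8, "dz": 0, "twist": 0, "hand": 0.4}, {"dx": 1.5, "dy": 3.8, "dz": 0, "twist": 0, "hand": 0.4}, {"dx": 1.5, "dy": 3.8, "dz": 0, "twist": 0, "hand": 0.4}, {"dx": 1.5, "dy": 3.8, "dz": 0, "twist": 0, "hand": 0.4}])

```text
clock: 9.45
ee_pos: [-0.0617, -0.5359, 0.5207]
tool_rot: [0.71, -0.704, 0.002, 0.014]
wrist_force: [1.4, -0.1, 0.1]
finger_gap: 0.598
gripper_force: 0.0
```

Emit:
drive_tool(deltas=[{"dx": 2, "dy": 3.3, "dz": 0, "twist": 0, "hand": 0.4}, {"dx": 2, "dy": 3.3, "dz": 0, "twist": 0, "hand": 0.4}, {"dx": 2, "dy": 3.3, "dz": 0, "twist": 0, "hand": 0.4}, {"dx": 4, "dy": 0, "dz": 0, "twist": 0, "hand": 0.4}, {"dx": 4, "dy": 0, "dz": 0, "twist": 0, "hand": 0.4}])

```text
clock: 9.87
ee_pos: [-0.1602, -0.6768, 0.5261]
tool_rot: [0.708, -0.706, 0.002, 0.014]
wrist_force: [0.4, -0.4, 0.4]
finger_gap: 0.601
gripper_force: 0.0
```

Emit:
drive_tool(deltas=[{"dx": 4, "dy": 0, "dz": 0, "twist": 0, "hand": 0.4}, {"dx": 4, "dy": 0, "dz": 0, "twist": 0, "hand": 0.4}, {"dx": 4, "dy": 0, "dz": 0, "twist": 0, "hand": 0.4}, {"dx": 4, "dy": 0, "dz": 0, "twist": 0, "hand": 0.4}, {"dx": 4, "dy": 0, "dz": 0, "twist": 0, "hand": 0.4}])

```text
clock: 10.28
ee_pos: [-0.1552, -0.847, 0.5278]
tool_rot: [0.71, -0.704, 0.002, 0.014]
wrist_force: [0.1, -2.0, 1.0]
finger_gap: 0.598
gripper_force: 0.0
```

```bash
python3 - <<'E'
from h import *
go([-.16,-.9,.39])
E
```

```text
t 10.28 tcp [-0.1552 -0.847   0.5278] grasp [-0.1579 -0.8507  0.3639] x [ 0.009 -1.     0.023] y [-1.    -0.008  0.017] z [-0.017 -0.023 -1.   ] q [-1.56  0.91  1.26  0.02 -1.9   1.58]
shift cm [ 4.98  0.29 -2.49]
```

Emit:
drive_tool(deltas=[{"dx": 4, "dy": 0, "dz": 0, "twist": 0, "hand": 0.4}, {"dx": 4, "dy": 0, "dz": 0, "twist": 0, "hand": 0.4}, {"dx": 4, "dy": 0, "dz": 0, "twist": 0, "hand": 0.4}])

```text
clock: 10.53
ee_pos: [-0.1399, -0.8878, 0.4859]
tool_rot: [0.71, -0.703, 0.014, 0.035]
wrist_force: [-0.5, 0.0, -0.1]
finger_gap: 0.601
gripper_force: 0.0
```

```bash
python3 - <<'E'
from h import *
go([-.16,-.9,.39])
E
```

```text
t 10.53 tcp [-0.1399 -0.8878  0.4859] grasp [-0.1448 -0.8993  0.3223] x [ 0.01  -0.998  0.07 ] y [-0.999 -0.008  0.031] z [-0.03  -0.07  -0.997] q [-1.54  1.03  1.4   0.03 -1.87  1.56]
shift cm [ 0.52  1.72 -6.7 ]
```

Emit:
drive_tool(deltas=[{"dx": 4, "dy": 0, "dz": -1, "twist": 0, "hand": 0.4}, {"dx": 4, "dy": 0, "dz": -1, "twist": 0, "hand": 0.4}, {"dx": 4, "dy": 0, "dz": -1, "twist": 0, "hand": 0.4}, {"dx": 4, "dy": 0, "dz": -1, "twist": 0, "hand": 0.4}, {"dx": 4, "dy": 0, "dz": -1, "twist": 0, "hand": 0.4}])

```text
clock: 10.95
ee_pos: [-0.1113, -0.9086, 0.4914]
tool_rot: [0.706, -0.7, 0.054, 0.094]
wrist_force: [-1.5, -0.1, 0.1]
finger_gap: 0.598
gripper_force: 0.0
```

```bash
python3 - <<'E'
from h import *
go([-.16,-.9,.39])
E
```

```text
t 10.95 tcp [-0.1113 -0.9086  0.4914] grasp [-0.1204 -0.9427  0.3312] x [ 0.016 -0.978  0.207] y [-0.998 -0.004  0.058] z [-0.056 -0.208 -0.977] q [-1.51  1.03  1.41  0.07 -1.74  1.54]
shift cm [-3.02  4.28 -6.41]
```

Emit:
drive_tool(deltas=[{"dx": 4, "dy": 0, "dz": -1, "twist": 0, "hand": 0.4}, {"dx": 4, "dy": 0, "dz": -1, "twist": 0, "hand": 0.4}, {"dx": 4, "dy": 0, "dz": -1, "twist": 0, "hand": 0.4}, {"dx": 4, "dy": 0, "dz": -1, "twist": 0, "hand": 0.4}, {"dx": 4, "dy": 0, "dz": -1, "twist": 0, "hand": 0.4}])

```text
clock: 11.37
ee_pos: [-0.0855, -0.921, 0.5096]
tool_rot: [0.7, -0.692, 0.092, 0.148]
wrist_force: [-0.2, -0.4, 0.2]
finger_gap: 0.6
gripper_force: 0.0
```

Emit:
drive_tool(deltas=[{"dx": 4, "dy": 1, "dz": -1, "twist": 0, "hand": 0.4}, {"dx": 4, "dy": 1, "dz": -1, "twist": 0, "hand": 0.4}, {"dx": 4, "dy": 1, "dz": -1, "twist": 0, "hand": 0.4}, {"dx": 4, "dy": 1, "dz": -1, "twist": 0, "hand": 0.4}, {"dx": 4, "dy": 1, "dz": -1, "twist": 0, "hand": 0.4}])

```text
clock: 11.78
ee_pos: [-0.1074, -0.9183, 0.5459]
tool_rot: [0.69, -0.683, 0.129, 0.203]
wrist_force: [-0.2, 0.3, 0.8]
finger_gap: 0.595
gripper_force: 0.0
```

```bash
python3 - <<'E'
from h import *
go([-.16,-.9,.39])
E
```

```text
t 11.78 tcp [-0.1074 -0.9183  0.5459] grasp [-0.1234 -0.9931  0.4008] x [ 0.035 -0.89   0.455] y [-0.995  0.014  0.103] z [-0.098 -0.456 -0.884] q [-1.5   1.    1.41  0.13 -1.51  1.53]
shift cm [-8.9   3.65 -2.94]
```

Emit:
drive_tool(deltas=[{"dx": 3, "dy": 3, "dz": -1, "twist": 0, "hand": 0.4}, {"dx": 3, "dy": 3, "dz": -1, "twist": 0, "hand": 0.4}, {"dx": 3, "dy": 3, "dz": -1, "twist": 0, "hand": 0.4}, {"dx": 3, "dy": 3, "dz": -1, "twist": 0, "hand": 0.4}, {"dx": 3, "dy": 3, "dz": -1, "twist": 0, "hand": 0.4}])

```text
clock: 12.2
ee_pos: [-0.2141, -0.8862, 0.5932]
tool_rot: [0.679, -0.673, 0.156, 0.249]
wrist_force: [0.1, 0.3, -0.3]
finger_gap: 0.601
gripper_force: 0.0
```

```bash
python3 - <<'E'
from h import *
go([-.16,-.9,.39])
E
```

```text
t 12.2 tcp [-0.2141 -0.8862  0.5932] grasp [-0.2342 -0.9761  0.4575] x [ 0.046 -0.836  0.547] y [-0.991  0.029  0.127] z [-0.122 -0.548 -0.827] q [-1.62  0.94  1.41  0.1  -1.45  1.65]
shift cm [-9.71 -8.    0.51]
```

Emit:
drive_tool(deltas=[{"dx": -1.9, "dy": -2.7, "dz": -1.7, "twist": 0, "hand": 0.4}, {"dx": -1.9, "dy": -2.7, "dz": -1.7, "twist": 0, "hand": 0.4}, {"dx": -1.9, "dy": -2.7, "dz": -1.7, "twist": 0, "hand": 0.4}, {"dx": -1.9, "dy": -2.7, "dz": -1.7, "twist": 0, "hand": 0.4}, {"dx": -1.9, "dy": -2.7, "dz": -1.7, "twist": 0, "hand": 0.4}])

```text
clock: 12.62
ee_pos: [-0.0943, -0.7867, 0.5971]
tool_rot: [0.679, -0.673, 0.156, 0.248]
wrist_force: [0.9, -1.9, 1.2]
finger_gap: 0.603
gripper_force: 0.0
```

Emit:
drive_tool(deltas=[{"dx": -1.9, "dy": -2.7, "dz": -1.7, "twist": 0, "hand": 0.4}, {"dx": -1.9, "dy": -2.7, "dz": -1.7, "twist": 0, "hand": 0.4}, {"dx": -1.9, "dy": -2.7, "dz": -1.7, "twist": 0, "hand": 0.4}, {"dx": -1.9, "dy": -2.7, "dz": -1.7, "twist": 0, "hand": 0.4}, {"dx": -1.9, "dy": -2.7, "dz": -1.7, "twist": 0, "hand": 0.4}])

```text
clock: 13.03
ee_pos: [0.0463, -0.665, 0.5989]
tool_rot: [0.679, -0.673, 0.156, 0.248]
wrist_force: [1.1, -0.3, -0.4]
finger_gap: 0.603
gripper_force: 0.0
```

Emit:
drive_tool(deltas=[{"dx": -1, "dy": -3.7, "dz": -1, "twist": 0, "hand": 0.4}, {"dx": -0.4, "dy": -3.8, "dz": -0.9, "twist": 0, "hand": 0.4}, {"dx": -0.4, "dy": -3.8, "dz": -0.9, "twist": 0, "hand": 0.4}, {"dx": -0.4, "dy": -3.8, "dz": -0.9, "twist": 0, "hand": 0.4}, {"dx": -0.4, "dy": -3.8, "dz": -0.9, "twist": 0, "hand": 0.4}])

```text
clock: 13.45
ee_pos: [0.2384, -0.6247, 0.5991]
tool_rot: [0.679, -0.673, 0.157, 0.248]
wrist_force: [-0.1, -1.0, -0.5]
finger_gap: 0.598
gripper_force: 0.0
```

Emit:
drive_tool(deltas=[{"dx": -0.4, "dy": -3.8, "dz": -0.9, "twist": 0, "hand": 0.4}, {"dx": -0.4, "dy": -3.8, "dz": -0.9, "twist": 0, "hand": 0.4}, {"dx": -0.4, "dy": -3.8, "dz": -0.9, "twist": 0, "hand": 0.4}, {"dx": -0.4, "dy": -3.8, "dz": -0.9, "twist": 0, "hand": 0.4}, {"dx": -0.4, "dy": -3.8, "dz": -0.9, "twist": 0, "hand": 0.4}])

```text
clock: 13.87
ee_pos: [0.4315, -0.5895, 0.6013]
tool_rot: [0.679, -0.673, 0.156, 0.247]
wrist_force: [0.7, -0.3, -0.6]
finger_gap: 0.594
gripper_force: 0.0
```

```bash
python3 - <<'E'
from h import *
go([.75,-.7,.45])
E
```

```text
t 13.87 tcp [ 0.4315 -0.5895  0.6013] grasp [ 0.4117 -0.6791  0.4654] x [ 0.044 -0.837  0.545] y [-0.992  0.029  0.125] z [-0.121 -0.546 -0.829] q [-0.67  0.45  0.33  0.57 -1.22  0.54]
shift cm [  2.39 -33.8   -1.66]
```

Emit:
drive_tool(deltas=[{"dx": 0, "dy": -4, "dz": -0.5, "twist": 0, "hand": 0.4}, {"dx": 0, "dy": -4, "dz": -0.5, "twist": 0, "hand": 0.4}, {"dx": 0, "dy": -4, "dz": -0.5, "twist": 0, "hand": 0.4}, {"dx": 0, "dy": -4, "dz": -0.5, "twist": 0, "hand": 0.4}, {"dx": 0, "dy": -4, "dz": -0.5, "twist": 0, "hand": 0.4}])

```text
clock: 14.28
ee_pos: [0.6281, -0.5823, 0.5974]
tool_rot: [0.679, -0.673, 0.157, 0.247]
wrist_force: [1.5, -2.1, 0.6]
finger_gap: 0.599
gripper_force: 0.0
```

Emit:
drive_tool(deltas=[{"dx": 0, "dy": -4, "dz": -0.5, "twist": 0, "hand": 0.4}, {"dx": 0, "dy": -4, "dz": -0.5, "twist": 0, "hand": 0.4}, {"dx": 0, "dy": -4, "dz": -0.5, "twist": 0, "hand": 0.4}, {"dx": 0, "dy": -4, "dz": -0.5, "twist": 0, "hand": 0.4}, {"dx": 0, "dy": -4, "dz": -0.5, "twist": 0, "hand": 0.4}])

```text
clock: 14.7
ee_pos: [0.7125, -0.5131, 0.5913]
tool_rot: [0.682, -0.676, 0.169, 0.222]
wrist_force: [0.4, 0.3, 0.2]
finger_gap: 0.598
gripper_force: 0.0
```

```bash
python3 - <<'E'
from h import *
go([.75,-.7,.45])
E
```

```text
t 14.7 tcp [ 0.7125 -0.5131  0.5913] grasp [ 0.7011 -0.6003  0.4529] x [ 0.03  -0.847  0.531] y [-0.997  0.012  0.075] z [-0.07  -0.532 -0.844] q [-0.39  0.97  1.29  0.55 -1.71  0.53]
shift cm [ 8.43 -5.02  5.21]
```

Emit:
drive_tool(deltas=[{"dx": 1, "dy": -4, "dz": -0.5, "twist": 0, "hand": 0.4}, {"dx": 1, "dy": -4, "dz": -0.5, "twist": 0, "hand": 0.4}, {"dx": 1, "dy": -4, "dz": -0.5, "twist": 0, "hand": 0.4}, {"dx": 1, "dy": -4, "dz": -0.5, "twist": 0, "hand": 0.4}, {"dx": 1, "dy": -4, "dz": -0.5, "twist": 0, "hand": 0.4}])

```text
clock: 15.12
ee_pos: [0.7225, -0.4431, 0.6393]
tool_rot: [0.685, -0.68, 0.19, 0.181]
wrist_force: [0.0, -1.5, 1.8]
finger_gap: 0.606
gripper_force: 0.0
```

```bash
python3 - <<'E'
from h import *
go([.582,.221,.16])
E
```

```text
t 15.12 tcp [ 0.7225 -0.4431  0.6393] grasp [ 0.725  -0.5261  0.4979] x [ 0.003 -0.862  0.506] y [-1.    -0.01  -0.011] z [ 0.015 -0.506 -0.862] q [-0.31  0.94  1.38  0.51 -1.79  0.49]
shift cm [-81.57  13.92  -8.88]
```

Tilt is 30° straight toward −y, with the closing axis level. Next is weight1.

Emit:
drive_tool(deltas=[{"dx": -3.4, "dy": 0.7, "dz": -1.6, "twist": 0, "hand": 0.4}, {"dx": -3.4, "dy": 0.7, "dz": -1.6, "twist": 0, "hand": 0.4}, {"dx": -3.4, "dy": 0.7, "dz": -1.6, "twist": 0, "hand": 0.4}, {"dx": -3.4, "dy": 0.7, "dz": -1.6, "twist": 0, "hand": 0.4}, {"dx": -3.4, "dy": 0.7, "dz": -1.6, "twist": 0, "hand": 0.4}])

```text
clock: 15.53
ee_pos: [0.695, -0.2892, 0.6318]
tool_rot: [0.683, -0.681, 0.194, 0.18]
wrist_force: [0.8, 0.1, 0.8]
finger_gap: 0.6
gripper_force: 0.0
```

Emit:
drive_tool(deltas=[{"dx": -3.4, "dy": 0.7, "dz": -1.6, "twist": 0, "hand": 0.4}, {"dx": -3.4, "dy": 0.7, "dz": -1.6, "twist": 0, "hand": 0.4}, {"dx": -3.4, "dy": 0.7, "dz": -1.6, "twist": 0, "hand": 0.4}, {"dx": -3.4, "dy": 0.7, "dz": -1.6, "twist": 0, "hand": 0.4}, {"dx": -3.4, "dy": 0.7, "dz": -1.6, "twist": 0, "hand": 0.4}])

```text
clock: 15.95
ee_pos: [0.6593, -0.1024, 0.6132]
tool_rot: [0.683, -0.681, 0.194, 0.18]
wrist_force: [0.9, 0.9, 0.2]
finger_gap: 0.601
gripper_force: 0.0
```

Emit:
drive_tool(deltas=[{"dx": -3.4, "dy": 0.7, "dz": -1.6, "twist": 0, "hand": 0.4}, {"dx": -3.4, "dy": 0.7, "dz": -1.6, "twist": 0, "hand": 0.4}, {"dx": -3.4, "dy": 0.7, "dz": -1.6, "twist": 0, "hand": 0.4}, {"dx": -3.4, "dy": 0.7, "dz": -1.6, "twist": 0, "hand": 0.4}])

```text
clock: 16.28
ee_pos: [0.6306, 0.0469, 0.5983]
tool_rot: [0.683, -0.681, 0.194, 0.18]
wrist_force: [1.3, 0.2, 0.4]
finger_gap: 0.601
gripper_force: 0.0
```

```bash
python3 - <<'E'
from h import *
go([.6265,.0,.12])
E
```

```text
t 16.28 tcp [0.6306 0.0469 0.5983] grasp [ 0.6339 -0.0367  0.4572] x [-0.002 -0.86   0.509] y [-1.    -0.008 -0.018] z [ 0.02  -0.509 -0.86 ] q [ 0.4   0.35  0.2   0.5  -1.62 -0.42]
shift cm [-20.33   1.32  27.12]
```

Emit:
drive_tool(deltas=[{"dx": -2, "dy": 0.1, "dz": 2.5, "twist": 0, "hand": 0.4}, {"dx": -2, "dy": 0.1, "dz": 2.5, "twist": 0, "hand": 0.4}, {"dx": -2, "dy": 0.1, "dz": 2.5, "twist": 0, "hand": 0.4}, {"dx": -2, "dy": 0.1, "dz": 2.5, "twist": 0, "hand": 0.4}, {"dx": -2, "dy": 0.1, "dz": 2.5, "twist": 0, "hand": 0.4}])

```text
clock: 16.7
ee_pos: [0.6287, 0.0678, 0.4385]
tool_rot: [0.683, -0.681, 0.194, 0.179]
wrist_force: [0.9, 0.2, 0.5]
finger_gap: 0.603
gripper_force: 0.0
```

Emit:
drive_tool(deltas=[{"dx": -2, "dy": 0.1, "dz": 2.5, "twist": 0, "hand": 0.4}, {"dx": -2, "dy": 0.1, "dz": 2.5, "twist": 0, "hand": 0.4}, {"dx": -2, "dy": 0.1, "dz": 2.5, "twist": 0, "hand": 0.4}, {"dx": -2, "dy": 0.1, "dz": 2.5, "twist": 0, "hand": 0.4}, {"dx": 0, "dy": 0, "dz": 0, "twist": 0, "hand": 0.4}])

```text
clock: 17.12
ee_pos: [0.6254, 0.0851, 0.306]
tool_rot: [0.684, -0.68, 0.191, 0.185]
wrist_force: [-1.0, -0.1, -1.3]
finger_gap: 0.602
gripper_force: 0.0
```

```bash
python3 - <<'E'
from h import *
go([.6265,.0,.056]);s=arm.get_state();cv2.imwrite("pics/w2.png",arm.grab_frame("wrist"));np.save("w2T.npy",wT(s))
E
```

```text
t 17.12 tcp [0.6254 0.0851 0.306 ] grasp [0.6269 0.001  0.1652] x [ 0.003 -0.859  0.512] y [-1.    -0.007 -0.006] z [ 0.009 -0.512 -0.859] q [ 0.45  0.5  -0.29  0.55 -1.09 -0.78]
shift cm [-5.51  0.1   9.43]
```

View pics/w2.png

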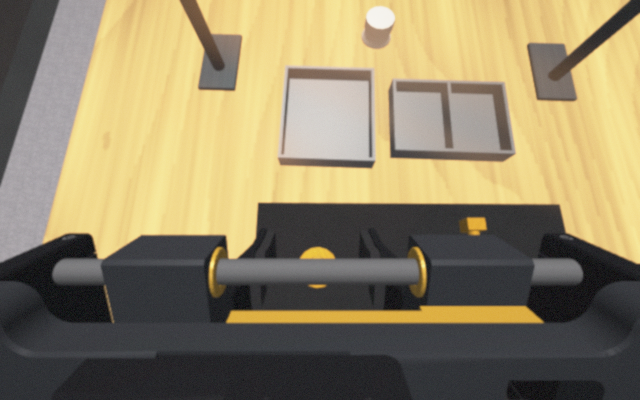

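The weight's knob is centred between the fingers at about (317,265). The trays show fully: undivided corners at (280,163), (374,163), (285,68), (375,69), and divided corners at (391,156), (514,159), (391,81), (503,82).

Emit:
drive_tool(deltas=[{"dx": -1.4, "dy": 0, "dz": 2.4, "twist": 0, "hand": 0.4}, {"dx": -1.4, "dy": 0, "dz": 2.4, "twist": 0, "hand": 0.4}, {"dx": -1.4, "dy": 0, "dz": 2.4, "twist": 0, "hand": 0.4}, {"dx": -1.3, "dy": 0.1, "dz": 2.2, "twist": 0, "hand": 0.4}, {"dx": 0, "dy": 0, "dz": 0, "twist": 0, "hand": 1}])

```text
clock: 17.58
ee_pos: [0.6274, 0.0845, 0.201]
tool_rot: [0.683, -0.68, 0.193, 0.183]
wrist_force: [-1.4, -0.5, -0.4]
finger_gap: 0.573
gripper_force: 0.0
```

Emit:
drive_tool(deltas=[{"dx": 0, "dy": 0, "dz": 0, "twist": 0, "hand": 1}, {"dx": 0, "dy": 0, "dz": 0, "twist": 0, "hand": 1}, {"dx": 0, "dy": 0, "dz": 0, "twist": 0, "hand": 1}, {"dx": 0, "dy": 0, "dz": 0, "twist": 0, "hand": 1}, {"dx": 0, "dy": 0, "dz": 0, "twist": 0, "hand": 1}])

```text
clock: 18.0
ee_pos: [0.6278, 0.0858, 0.2046]
tool_rot: [0.683, -0.681, 0.194, 0.18]
wrist_force: [-3.2, 1.0, 2.0]
finger_gap: 0.231
gripper_force: 1.1
```

```bash
python3 - <<'E'
from h import *
T=np.load("w2T.npy")
for p in([(280,163),(374,163),(285,68),(375,69)],[(391,156),(514,159),(391,81),(503,82)]): 
    q=back("wrist",p,.024,T)[:,:2];print(q.round(3).tolist(),q.mean(0).round(4))
print(arm.get_state()["finger_gap"])
go([.435,-.165,.12])
E
```

```text
[[0.671, -0.117], [0.562, -0.117], [0.67, -0.247], [0.555, -0.246]] [ 0.6148 -0.1818]
[[0.542, -0.126], [0.4, -0.123], [0.536, -0.228], [0.395, -0.227]] [ 0.4684 -0.1759]
0.2308662092374182
t 18.0 tcp [0.6278 0.0858 0.2046] grasp [0.631  0.0021 0.0636] x [-0.002 -0.86   0.511] y [-1.    -0.009 -0.018] z [ 0.019 -0.51  -0.86 ] q [ 0.43  0.62 -0.4   0.65 -0.89 -0.94]
shift cm [17.28 19.64  3.3 ]
```

```bash
python3 - <<'E'
from h import *
c=np.array([.625,-.074,.384])
for n in("scene","side"):
    p=arm.camera_params(n);E=np.linalg.inv(p["extrinsics"])
    for w in(c,[.625,0,.404],[.625,-.0375,.35],[.625,-.0375,.29]):
        v=p["mtx"]@(E@np.r_[w,1])[:3];print(n,(v/v[2])[:2].round(0))
a=cv2.resize(cv2.imread("pics/scene0.png")[100:200,220:350],None,fx=4,fy=4,interpolation=2)
s=arm.grab_frame("side");b=cv2.resize(s[60:260,200:400],None,fx=2,fy=2,interpolation=2)
print(a.shape,b.shape);out=np.zeros((800,540,3),np.uint8)[:600]
im=np.hstack([cv2.resize(a,(400,308)),cv2.resize(b,(308,308))]);cv2.imwrite("pics/cmp.png",im)
E
```

```text
scene [278. 127.]
scene [302. 135.]
scene [291. 143.]
scene [292. 159.]
side [308.  78.]
side [291.  83.]
side [300.  96.]
side [300. 115.]
(400, 520, 3) (400, 400, 3)
```

View pics/cmp.png

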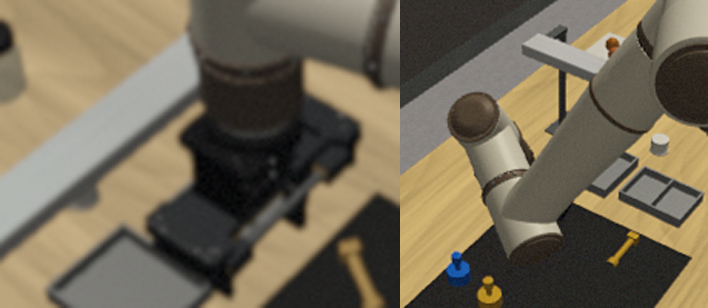

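The crop shows no physical camera sticking out on the lamp side, so about 20 mm of clearance is enough. Finish the grip, lift and carry.

Emit:
drive_tool(deltas=[{"dx": 0, "dy": 0, "dz": 0, "twist": 0, "hand": 1}, {"dx": 0, "dy": 0, "dz": 0, "twist": 0, "hand": 1}, {"dx": 0.9, "dy": 0, "dz": -1.5, "twist": 0, "hand": 1}, {"dx": 0.9, "dy": 0, "dz": -1.5, "twist": 0, "hand": 1}, {"dx": 0, "dy": 1, "dz": 0, "twist": 0, "hand": 1}])

```text
clock: 18.47
ee_pos: [0.6195, 0.0867, 0.2402]
tool_rot: [0.684, -0.681, 0.195, 0.177]
wrist_force: [0.6, 0.9, -2.5]
finger_gap: 0.196
gripper_force: 30.0
```

Emit:
drive_tool(deltas=[{"dx": 0, "dy": 2.5, "dz": 0, "twist": 0, "hand": 1}, {"dx": 0, "dy": 2.5, "dz": 0, "twist": 0, "hand": 1}, {"dx": 0, "dy": 2.5, "dz": 0, "twist": 0, "hand": 1}, {"dx": 0, "dy": 2.5, "dz": 0, "twist": 0, "hand": 1}, {"dx": 0, "dy": 2, "dz": 0, "twist": 0, "hand": 1}])

```text
clock: 18.88
ee_pos: [0.4954, 0.0842, 0.2349]
tool_rot: [0.684, -0.68, 0.193, 0.181]
wrist_force: [-0.5, -0.1, -2.8]
finger_gap: 0.2
gripper_force: 30.0
```

Emit:
drive_tool(deltas=[{"dx": 2.1, "dy": 0, "dz": 1.2, "twist": 0, "hand": 1}, {"dx": 2.1, "dy": 0, "dz": 1.2, "twist": 0, "hand": 1}, {"dx": 2.1, "dy": 0, "dz": 1.2, "twist": 0, "hand": 1}, {"dx": 0, "dy": 0, "dz": 0, "twist": 0, "hand": 1}])

```text
clock: 19.22
ee_pos: [0.4964, 0.0089, 0.2361]
tool_rot: [0.682, -0.682, 0.192, 0.182]
wrist_force: [-0.4, 0.2, -3.0]
finger_gap: 0.192
gripper_force: 30.0
```

```bash
python3 - <<'E'
from h import *
print(arm.get_state()["finger_gap"]);go([.501,-.162,.097])
E
```

```text
0.1922210259884149
t 19.22 tcp [0.4964 0.0089 0.2361] grasp [ 0.4986 -0.0749  0.0951] x [-0.003 -0.86   0.511] y [-1.    -0.004 -0.013] z [ 0.014 -0.511 -0.86 ] q [ 0.38  0.39 -0.76  0.75 -0.78 -1.02]
shift cm [ 7.59 -0.2   4.29]
```

Emit:
drive_tool(deltas=[{"dx": 2, "dy": -0.1, "dz": 1.1, "twist": 0, "hand": 1}, {"dx": 2, "dy": -0.1, "dz": 1.1, "twist": 0, "hand": 1}, {"dx": 1.9, "dy": 0, "dz": 1, "twist": 0, "hand": 1}, {"dx": 1.7, "dy": 0, "dz": 1, "twist": 0, "hand": 1}, {"dx": 0, "dy": 0, "dz": 0, "twist": 0, "hand": 1}])

```text
clock: 19.63
ee_pos: [0.4998, -0.0773, 0.2389]
tool_rot: [0.682, -0.682, 0.192, 0.182]
wrist_force: [-0.6, 0.4, -4.3]
finger_gap: 0.194
gripper_force: 30.0
```

```bash
python3 - <<'E'
from h import *
go([.501,-.163,.070]);cv2.imwrite("pics/p1.png",cv2.resize(arm.grab_frame("side")[100:250,260:480],None,fx=3,fy=3,interpolation=2))
E
```

```text
t 19.63 tcp [ 0.4998 -0.0773  0.2389] grasp [ 0.5022 -0.1609  0.0978] x [-0.003 -0.86   0.51 ] y [-1.    -0.005 -0.014] z [ 0.015 -0.51  -0.86 ] q [ 0.17  0.38 -0.79  0.9  -0.7  -0.96]
shift cm [-1.24  0.17  2.5 ]
```

Emit:
drive_tool(deltas=[{"dx": -0.6, "dy": 0.1, "dz": 1, "twist": 0, "hand": 1}, {"dx": -0.5, "dy": 0, "dz": 0.9, "twist": 0, "hand": 1}, {"dx": -0.3, "dy": 0, "dz": 0.5, "twist": 0, "hand": 1}, {"dx": 0, "dy": 0, "dz": 0, "twist": 0, "hand": 1}])

```text
clock: 20.02
ee_pos: [0.5011, -0.0766, 0.2149]
tool_rot: [0.681, -0.68, 0.198, 0.185]
wrist_force: [0.1, -10.3, 16.0]
finger_gap: 0.193
gripper_force: 30.0
```

```bash
python3 - <<'E'
from h import *
print(arm.get_state()["wrist_force"]);go([.501,-.163,.068])
E
```

```text
[  0.07576566 -10.34592109  15.96512775]
t 20.02 tcp [ 0.5011 -0.0766  0.2149] grasp [ 0.5039 -0.162   0.075 ] x [-0.004 -0.853  0.521] y [-1.    -0.005 -0.017] z [ 0.017 -0.521 -0.853] q [ 0.15  0.42 -0.83  1.   -0.66 -1.06]
shift cm [-0.28  0.3   0.64]
```

```bash
python3 - <<'E'
from h import *
a=arm.grab_frame("side")[110:230,280:460];b=arm.grab_frame("scene")[110:230,200:320]
cv2.imwrite("pics/p2.png",np.hstack([cv2.resize(a,(480,320),interpolation=2),cv2.resize(b,(320,320),interpolation=2)]))
E
```

```text
(no output)
```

View pics/p2.png

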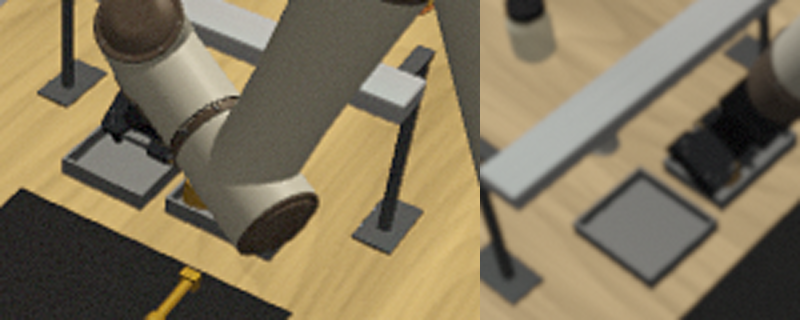

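Emit:
drive_tool(deltas=[{"dx": 0.1, "dy": 0, "dz": -0.2, "twist": 0, "hand": 1}, {"dx": 0, "dy": 0, "dz": 0, "twist": 0, "hand": 1}])

```text
clock: 20.28
ee_pos: [0.5008, -0.0758, 0.2168]
tool_rot: [0.682, -0.681, 0.196, 0.183]
wrist_force: [0.1, -8.7, 9.2]
finger_gap: 0.197
gripper_force: 30.0
```

Emit:
drive_tool(deltas=[{"dx": 0, "dy": 0, "dz": 0, "twist": 0, "hand": 0.5}, {"dx": 0, "dy": 0, "dz": 0, "twist": 0, "hand": 0.5}, {"dx": 0, "dy": 0, "dz": 0, "twist": 0, "hand": 0.5}, {"dx": 0, "dy": 0, "dz": 0, "twist": 0, "hand": 0.5}])

```text
clock: 20.62
ee_pos: [0.5004, -0.0742, 0.214]
tool_rot: [0.684, -0.68, 0.194, 0.18]
wrist_force: [0.3, -0.0, -0.3]
finger_gap: 0.415
gripper_force: 0.0
```

Emit:
drive_tool(deltas=[{"dx": -1, "dy": 0, "dz": -1.2, "twist": 0, "hand": 0.5}, {"dx": -1.2, "dy": 0, "dz": -1.5, "twist": 0, "hand": 0.5}, {"dx": -1.8, "dy": 0, "dz": -3, "twist": 0, "hand": 0.5}, {"dx": -1.8, "dy": 0, "dz": -3, "twist": 0, "hand": 0.5}, {"dx": -1.8, "dy": 0, "dz": -3, "twist": 0, "hand": 0.5}])

```text
clock: 21.03
ee_pos: [0.4976, 0.0519, 0.2761]
tool_rot: [0.684, -0.68, 0.193, 0.181]
wrist_force: [1.4, 0.2, -0.4]
finger_gap: 0.498
gripper_force: 0.0
```

```bash
python3 - <<'E'
from h import *
go([.582,.221,.12])
s=arm.get_state();im=arm.grab_frame("wrist");np.save("w3T.npy",wT(s));cv2.imwrite("pics/w3.png",im)
E
```

```text
t 21.03 tcp [0.4976 0.0519 0.2761] grasp [ 0.5005 -0.0317  0.1351] x [ 0.001 -0.86   0.51 ] y [-1.    -0.01  -0.015] z [ 0.018 -0.51  -0.86 ] q [ 0.49  0.34 -0.67  0.62 -0.91 -0.96]
shift cm [-22.5   -8.37 -11.45]
```

View pics/w3.png

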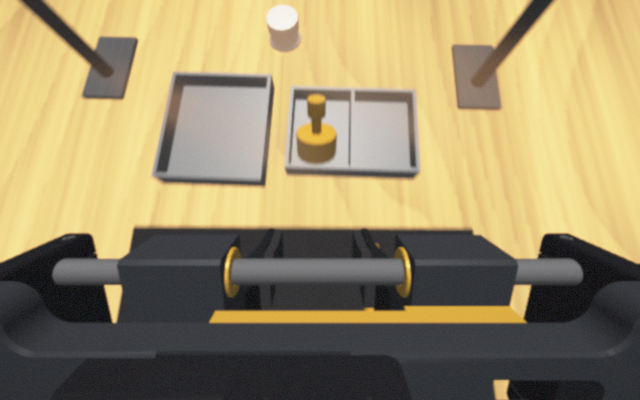

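The first weight stands upright in the +y compartment: base at (316,150), knob at (316,99). Next is weight2.

Emit:
drive_tool(deltas=[{"dx": -2.8, "dy": -1, "dz": -1.9, "twist": 0, "hand": 0.4}, {"dx": -2.8, "dy": -1, "dz": -1.9, "twist": 0, "hand": 0.4}, {"dx": -2.8, "dy": -1, "dz": -1.9, "twist": 0, "hand": 0.4}, {"dx": -2.8, "dy": -1.1, "dz": -1.9, "twist": 0, "hand": 0.4}, {"dx": -2.8, "dy": -1.1, "dz": -1.9, "twist": 0, "hand": 0.4}])

```text
clock: 21.5
ee_pos: [0.5482, 0.2218, 0.2867]
tool_rot: [0.684, -0.68, 0.193, 0.181]
wrist_force: [1.1, -0.1, 0.1]
finger_gap: 0.596
gripper_force: 0.0
```

Emit:
drive_tool(deltas=[{"dx": -2.8, "dy": -1, "dz": -1.2, "twist": 0, "hand": 0.4}, {"dx": -2.8, "dy": -1, "dz": -0.6, "twist": 0, "hand": 0.4}, {"dx": -2.8, "dy": -1, "dz": 0, "twist": 0, "hand": 0.4}, {"dx": 0, "dy": 0, "dz": 0, "twist": 0, "hand": 0.4}])

```text
clock: 21.83
ee_pos: [0.5786, 0.3057, 0.2562]
tool_rot: [0.685, -0.678, 0.194, 0.181]
wrist_force: [0.1, 0.0, -0.5]
finger_gap: 0.598
gripper_force: 0.0
```

```bash
python3 - <<'E'
from h import *
print(back("wrist",[(316,99)],.066,np.load("w3T.npy")).round(3),back("wrist",[(316,152)],.004,np.load("w3T.npy")).round(3))
go([.582,.221,.058]);s=arm.get_state()
im=arm.grab_frame("scene")
h=cv2.cvtColor(im[230:300,330:420],cv2.COLOR_BGR2HSV);m=cv2.inRange(h,(8,110,70),(28,255,255))
n,l,st,c=cv2.connectedComponentsWithStats(m);print([(a[:5]+[330,230,0,0,0]).tolist() for a in st[1:] if a[4]>15])
o=cv2.imread("pics/scene0.png");h=cv2.cvtColor(o[230:300,330:420],cv2.COLOR_BGR2HSV);m=cv2.inRange(h,(8,110,70),(28,255,255))
n,l,st,c=cv2.connectedComponentsWithStats(m);print([(a[:5]+[330,230,0,0,0]).tolist() for a in st[1:] if a[4]>15])
E
```

```text
[[ 0.504 -0.184  0.066]] [[ 0.505 -0.158  0.004]]
t 21.83 tcp [0.5786 0.3057 0.2562] grasp [0.5818 0.2219 0.1153] x [ 0.004 -0.86   0.511] y [-1.    -0.014 -0.015] z [ 0.02  -0.511 -0.859] q [ 0.79  0.62 -0.18  0.42 -1.19 -1.02]
shift cm [-2.85  0.07  4.97]
[[368, 256, 7, 8, 38]]
[[401, 230, 19, 12, 104], [368, 246, 16, 19, 233]]
```

```bash
python3 - <<'E'
from h import *
T=np.load("w3T.npy")
im=cv2.imread("pics/w3.png")[85:175,290:345];h=cv2.cvtColor(im,cv2.COLOR_BGR2HSV);m=cv2.inRange(h,(8,110,50),(28,255,255))
for r in range(0,90,3):
    c=np.flatnonzero(m[r]); 
    if len(c): print(r+85,c.min()+290,c.max()+290,end="; ")
# predicted rows for an upright weight at y0
p=arm.camera_params("wrist");E=np.linalg.inv(T)
def pr(w): v=p["mtx"]@(E@np.r_[w,1])[:3];return (v/v[2])[:2].round(1).tolist()
for y in(-.165,-.175,-.185):
    print(y,"bottom front",pr([.504,y+.021,.004]),"top edge front/back",pr([.504,y+.021,.03]),pr([.504,y-.021,.03]),"knob top back/front",pr([.504,y-.009,.066]),pr([.504,y+.009,.066]),"knob bottom",pr([.504,y+.009,.048]))
E
```

```text
94 310 322; 97 307 325; 100 308 324; 103 308 323; 106 309 323; 109 309 323; 112 309 323; 115 310 322; 118 312 319; 121 313 319; 124 307 325; 127 301 332; 130 298 334; 133 297 335; 136 297 335; 139 298 334; 142 298 334; 145 299 334; 148 299 334; 151 299 333; 154 300 332; 157 302 330; 160 308 324; -0.165 bottom front [316.4, 163.6] top edge front/back [316.0, 153.9] [316.4, 117.6] knob top back/front [315.6, 108.0] [315.4, 125.3] knob bottom [315.8, 134.8]
-0.175 bottom front [316.5, 155.4] top edge front/back [316.1, 145.0] [316.5, 109.3] knob top back/front [315.7, 98.7] [315.5, 115.6] knob bottom [315.9, 125.7]
-0.185 bottom front [316.6, 147.3] top edge front/back [316.2, 136.3] [316.6, 101.2] knob top back/front [315.8, 89.5] [315.6, 106.1] knob bottom [316.0, 116.7]
```

Projecting the picture shows weight1 leaning about 25°, with its front edge on the front wall. I'll push it in afterwards. Weight2 comes first, and I'll place it deeper.

Emit:
drive_tool(deltas=[{"dx": -0.9, "dy": 0, "dz": 1.6, "twist": 0, "hand": 0.4}, {"dx": -0.9, "dy": 0, "dz": 1.6, "twist": 0, "hand": 0.4}, {"dx": -0.9, "dy": 0, "dz": 1.6, "twist": 0, "hand": 0.4}, {"dx": 0, "dy": 0, "dz": 0, "twist": 0, "hand": 0.4}, {"dx": 0, "dy": 0, "dz": 0, "twist": 0, "hand": 0.4}])

```text
clock: 22.3
ee_pos: [0.5785, 0.2992, 0.2045]
tool_rot: [0.683, -0.68, 0.194, 0.182]
wrist_force: [-0.9, 0.4, 0.9]
finger_gap: 0.601
gripper_force: 0.0
```

```bash
python3 - <<'E'
from h import *
go([.582,.221,.058])
E
```

```text
t 22.3 tcp [0.5785 0.2992 0.2045] grasp [0.5812 0.2152 0.0637] x [ 0.    -0.859  0.512] y [-1.    -0.009 -0.014] z [ 0.017 -0.512 -0.859] q [ 0.78  0.67 -0.23  0.44 -1.09 -1.06]
shift cm [-0.79 -0.07  0.19]
```

Emit:
drive_tool(deltas=[{"dx": -0.8, "dy": 0, "dz": 0.2, "twist": 0, "hand": 0.4}, {"dx": 0, "dy": 0, "dz": 0, "twist": 0, "hand": 1}, {"dx": 0, "dy": 0, "dz": 0, "twist": 0, "hand": 1}, {"dx": 0, "dy": 0, "dz": 0, "twist": 0, "hand": 1}, {"dx": 0, "dy": 0, "dz": 0, "twist": 0, "hand": 1}])

```text
clock: 22.72
ee_pos: [0.5789, 0.3059, 0.1999]
tool_rot: [0.683, -0.68, 0.194, 0.18]
wrist_force: [0.5, 0.3, 0.6]
finger_gap: 0.38
gripper_force: 0.0
```

Emit:
drive_tool(deltas=[{"dx": 0, "dy": 0, "dz": 0, "twist": 0, "hand": 1}, {"dx": 0, "dy": 0, "dz": 0, "twist": 0, "hand": 1}, {"dx": 0, "dy": 0, "dz": 0, "twist": 0, "hand": 1}, {"dx": 0, "dy": 0, "dz": 0, "twist": 0, "hand": 1}])

```text
clock: 23.05
ee_pos: [0.579, 0.3058, 0.1994]
tool_rot: [0.683, -0.68, 0.194, 0.181]
wrist_force: [-0.1, 0.5, 0.8]
finger_gap: 0.196
gripper_force: 30.0
```

```bash
python3 - <<'E'
from h import *
print(arm.get_state()["finger_gap"],arm.get_state()["wrist_force"]);go([.433,.05,.108])
E
```

```text
0.19633370636200642 [-0.14213515  0.49818408  0.76665632]
t 23.05 tcp [0.579  0.3058 0.1994] grasp [0.5821 0.222  0.0584] x [-0.    -0.86   0.511] y [-1.    -0.009 -0.016] z [ 0.019 -0.51  -0.86 ] q [ 0.78  0.68 -0.23  0.44 -1.08 -1.07]
shift cm [17.33 14.98  4.24]
```

Emit:
drive_tool(deltas=[{"dx": 0.9, "dy": 0, "dz": -1.5, "twist": 0, "hand": 1}, {"dx": 0.9, "dy": 0, "dz": -1.5, "twist": 0, "hand": 1}, {"dx": 0.9, "dy": 0.5, "dz": -1.5, "twist": 0, "hand": 1}, {"dx": 1.8, "dy": 2, "dz": 1, "twist": 0, "hand": 1}, {"dx": 1.8, "dy": 2, "dz": 1, "twist": 0, "hand": 1}])

```text
clock: 23.47
ee_pos: [0.5332, 0.2644, 0.252]
tool_rot: [0.684, -0.681, 0.193, 0.179]
wrist_force: [-1.0, -0.8, -4.7]
finger_gap: 0.194
gripper_force: 30.0
```

Emit:
drive_tool(deltas=[{"dx": 2, "dy": 2, "dz": 1.2, "twist": 0, "hand": 1}, {"dx": 2, "dy": 2, "dz": 1.2, "twist": 0, "hand": 1}, {"dx": 2, "dy": 2, "dz": 1.2, "twist": 0, "hand": 1}, {"dx": 2, "dy": 2, "dz": 1.2, "twist": 0, "hand": 1}, {"dx": 2, "dy": 2, "dz": 1.2, "twist": 0, "hand": 1}])

```text
clock: 23.88
ee_pos: [0.4331, 0.1451, 0.2493]
tool_rot: [0.683, -0.68, 0.193, 0.181]
wrist_force: [0.1, -0.2, -4.2]
finger_gap: 0.201
gripper_force: 30.0
```

Emit:
drive_tool(deltas=[{"dx": 2.3, "dy": 0, "dz": 1.4, "twist": 0, "hand": 1}, {"dx": 2.3, "dy": 0, "dz": 1.4, "twist": 0, "hand": 1}, {"dx": 2.3, "dy": 0, "dz": 1.4, "twist": 0, "hand": 1}, {"dx": 0, "dy": 0, "dz": 0, "twist": 0, "hand": 1}])

```text
clock: 24.22
ee_pos: [0.4328, 0.0613, 0.2482]
tool_rot: [-0.682, 0.682, -0.192, -0.184]
wrist_force: [-1.2, -0.3, -3.9]
finger_gap: 0.197
gripper_force: 30.0
```

```bash
python3 - <<'E'
from h import *
print(arm.get_state()["finger_gap"],arm.get_state()["wrist_force"]);go([.433,-.08,.094])
E
```

```text
0.19690125133351022 [-1.17509721 -0.28485284 -3.92374814]
t 24.22 tcp [0.4328 0.0613 0.2482] grasp [ 0.4346 -0.0228  0.1073] x [-0.004 -0.859  0.512] y [-1.    -0.003 -0.011] z [ 0.011 -0.512 -0.859] q [ 0.57  0.3  -0.84  0.63 -0.84 -1.1 ]
shift cm [4.23 0.19 4.08]
```

Emit:
drive_tool(deltas=[{"dx": 2, "dy": 0, "dz": 1.4, "twist": 0, "hand": 1}, {"dx": 2, "dy": 0, "dz": 1.4, "twist": 0, "hand": 1}, {"dx": 2, "dy": 0.1, "dz": 1.4, "twist": 0, "hand": 1}, {"dx": 2, "dy": 0, "dz": 1.4, "twist": 0, "hand": 1}, {"dx": 0, "dy": 0, "dz": 0, "twist": 0, "hand": 1}])

```text
clock: 24.63
ee_pos: [0.4332, -0.0352, 0.2407]
tool_rot: [-0.682, 0.682, -0.192, -0.183]
wrist_force: [-0.9, -0.6, -3.3]
finger_gap: 0.198
gripper_force: 30.0
```

```bash
python3 - <<'E'
from h import *
print(arm.get_state()["finger_gap"],arm.get_state()["wrist_force"]);go([.433,-.173,.094])
E
```

```text
0.19825268776680244 [-0.85446094 -0.62418012 -3.32070865]
t 24.63 tcp [ 0.4332 -0.0352  0.2407] grasp [ 0.4351 -0.1191  0.0998] x [-0.004 -0.859  0.511] y [-1.    -0.003 -0.012] z [ 0.012 -0.511 -0.859] q [ 0.31  0.29 -0.93  0.85 -0.71 -1.06]
shift cm [4.34 0.23 3.25]
```

Emit:
drive_tool(deltas=[{"dx": 1.5, "dy": 0.1, "dz": 1.1, "twist": 0, "hand": 1}, {"dx": 1.5, "dy": 0.1, "dz": 1.1, "twist": 0, "hand": 1}, {"dx": 1.6, "dy": 0, "dz": 1.1, "twist": 0, "hand": 1}, {"dx": 0, "dy": 0, "dz": 0, "twist": 0, "hand": 1}, {"dx": 0, "dy": 0, "dz": 0, "twist": 0, "hand": 1}])

```text
clock: 25.05
ee_pos: [0.4334, -0.0887, 0.2364]
tool_rot: [0.683, -0.681, 0.193, 0.181]
wrist_force: [0.5, -0.7, -4.4]
finger_gap: 0.197
gripper_force: 30.0
```

```bash
python3 - <<'E'
from h import *
print(arm.get_state()["finger_gap"],arm.get_state()["wrist_force"]);go([.433,-.177,.065])
E
```

```text
0.19679001466538062 [ 0.46979689 -0.72460539 -4.40919695]
t 25.05 tcp [ 0.4334 -0.0887  0.2364] grasp [ 0.4362 -0.1723  0.0953] x [-0.002 -0.86   0.51 ] y [-1.    -0.007 -0.015] z [ 0.017 -0.51  -0.86 ] q [ 0.14  0.29 -0.96  1.01 -0.64 -1.05]
shift cm [-1.14  0.37  2.84]
```

Emit:
drive_tool(deltas=[{"dx": -0.4, "dy": 0.2, "dz": 1, "twist": 0, "hand": 1}, {"dx": -0.4, "dy": 0.2, "dz": 1, "twist": 0, "hand": 1}, {"dx": -0.2, "dy": 0, "dz": 0.5, "twist": 0, "hand": 1}, {"dx": 0, "dy": 0, "dz": 0, "twist": 0, "hand": 1}, {"dx": 0, "dy": 0, "dz": 0, "twist": 0, "hand": 1}])

```text
clock: 25.47
ee_pos: [0.4306, -0.0918, 0.2101]
tool_rot: [0.684, -0.68, 0.193, 0.181]
wrist_force: [0.3, 1.4, -2.9]
finger_gap: 0.196
gripper_force: 30.0
```

```bash
python3 - <<'E'
from h import *
print(arm.get_state()["finger_gap"],arm.get_state()["wrist_force"]);go([.433,-.177,.064])
E
```

```text
0.19578030462888393 [ 0.25108726  1.37209499 -2.91758465]
t 25.47 tcp [ 0.4306 -0.0918  0.2101] grasp [ 0.4336 -0.1754  0.0691] x [ 0.001 -0.86   0.51 ] y [-1.    -0.01  -0.016] z [ 0.019 -0.51  -0.86 ] q [ 0.08  0.33 -1.01  1.17 -0.59 -1.18]
shift cm [-0.12  0.07  0.51]
```

Emit:
drive_tool(deltas=[{"dx": -0.2, "dy": 0, "dz": 0.4, "twist": 0, "hand": 1}, {"dx": 0, "dy": 0, "dz": 0, "twist": 0, "hand": 1}, {"dx": 0, "dy": 0, "dz": 0, "twist": 0, "hand": 1}])

```text
clock: 25.72
ee_pos: [0.4307, -0.0922, 0.2061]
tool_rot: [0.684, -0.68, 0.194, 0.181]
wrist_force: [-0.2, -0.1, -3.5]
finger_gap: 0.197
gripper_force: 30.0
```

```bash
python3 - <<'E'
from h import *
print(arm.get_state()["finger_gap"],arm.get_state()["wrist_force"]);go([.433,-.177,.063])
E
```

```text
0.1969225564226889 [-0.21797551 -0.1335014  -3.5048235 ]
t 25.72 tcp [ 0.4307 -0.0922  0.2061] grasp [ 0.4339 -0.1759  0.0651] x [ 0.   -0.86  0.51] y [-1.    -0.01  -0.017] z [ 0.019 -0.51  -0.86 ] q [ 0.07  0.34 -1.01  1.2  -0.58 -1.2 ]
shift cm [-0.02  0.09  0.23]
```

Emit:
drive_tool(deltas=[{"dx": -0.1, "dy": 0, "dz": 0.25, "twist": 0, "hand": 1}, {"dx": 0, "dy": 0, "dz": 0, "twist": 0, "hand": 1}, {"dx": 0, "dy": 0, "dz": 0, "twist": 0, "hand": 0.5}, {"dx": 0, "dy": 0, "dz": 0, "twist": 0, "hand": 0.5}, {"dx": 0, "dy": 0, "dz": 0, "twist": 0, "hand": 0.5}])

```text
clock: 26.13
ee_pos: [0.4306, -0.0931, 0.2035]
tool_rot: [0.683, -0.68, 0.194, 0.181]
wrist_force: [-0.2, 0.3, -0.5]
finger_gap: 0.342
gripper_force: 0.0
```

Emit:
drive_tool(deltas=[{"dx": 0, "dy": 0, "dz": 0, "twist": 0, "hand": 0.5}, {"dx": -1, "dy": 0, "dz": -1.2, "twist": 0, "hand": 0.5}, {"dx": -1.5, "dy": 0, "dz": -2, "twist": 0, "hand": 0.5}, {"dx": -1.5, "dy": 0, "dz": -2.5, "twist": 0, "hand": 0.6}, {"dx": -1.5, "dy": 0, "dz": -2.5, "twist": 0, "hand": 0.8}])

```text
clock: 26.55
ee_pos: [0.4284, -0.0032, 0.2457]
tool_rot: [0.683, -0.681, 0.193, 0.182]
wrist_force: [1.0, -1.1, 0.2]
finger_gap: 0.418
gripper_force: 0.0
```

Emit:
drive_tool(deltas=[{"dx": 0, "dy": -3, "dz": 0, "twist": 0, "hand": 1}, {"dx": 0, "dy": -3, "dz": 0, "twist": 0, "hand": 1}, {"dx": 0, "dy": 0, "dz": 0, "twist": 0, "hand": 1}, {"dx": 0, "dy": 0, "dz": 0, "twist": 0, "hand": 1}])

```text
clock: 26.88
ee_pos: [0.4898, -0.0029, 0.2464]
tool_rot: [0.683, -0.68, 0.194, 0.181]
wrist_force: [-1.3, -1.0, -0.8]
finger_gap: 0.129
gripper_force: 0.0
```

```bash
python3 - <<'E'
from h import *
s=arm.get_state();im=arm.grab_frame("wrist");np.save("w4T.npy",wT(s));cv2.imwrite("pics/w4.png",im)
print(s["finger_gap"]);go([.503,-.11,.055])
h=cv2.cvtColor(im[60:225],cv2.COLOR_BGR2HSV);m=cv2.inRange(h,(8,110,50),(28,255,255))
m=cv2.morphologyEx(m,cv2.MORPH_OPEN,np.ones((3,3)))
h[...]=0
p=arm.camera_params("wrist");E=np.linalg.inv(wT(s))
def pr(w): v=p["mtx"]@(E@np.r_[w,1])[:3];return (v/v[2])[:2].round().tolist()
n,l,st,c=cv2.connectedComponentsWithStats(m);print([(a+[0,60,0,0,0]).tolist() for a in st[1:] if 60<a[4]<4000])
for x,y in((.433,-.177),(.503,-.165)): print("upright: knob top back",pr([x,y-.009,.066]),"bottom front",pr([x,y+.021,.004]))
print("tray corners",[pr([a,b,.024]) for a in(.537,.397) for b in(-.13,-.228)])
E
```

```text
0.12877804172131935
t 26.93 tcp [ 0.4886 -0.0036  0.2461] grasp [ 0.4914 -0.0874  0.1051] x [-0.001 -0.86   0.511] y [-1.    -0.008 -0.015] z [ 0.017 -0.511 -0.859] q [ 0.36  0.36 -0.78  0.76 -0.78 -1.  ]
shift cm [-0.62 -1.07  5.48]
[[0, 60, 10, 13, 79], [332, 60, 13, 29, 246], [410, 60, 11, 16, 102], [441, 60, 34, 114, 1327], [509, 60, 12, 13, 98], [602, 60, 22, 69, 594], [618, 60, 22, 16, 213], [3, 63, 15, 25, 159], [0, 72, 33, 75, 616], [303, 87, 9, 10, 77], [414, 87, 7, 16, 94], [500, 87, 53, 138, 2613], [597, 89, 17, 50, 350], [378, 92, 6, 21, 90], [36, 104, 10, 25, 98], [412, 104, 11, 11, 78], [37, 125, 14, 34, 199], [69, 126, 16, 25, 175], [284, 129, 46, 77, 2348], [359, 135, 48, 56, 1961], [593, 136, 28, 89, 724], [483, 138, 25, 85, 713], [27, 160, 14, 38, 198], [262, 171, 8, 20, 86], [479, 174, 17, 51, 416], [624, 185, 16, 40, 194], [24, 199, 8, 13, 67], [466, 203, 12, 22, 164], [327, 218, 10, 7, 61]]
upright: knob top back [395.0, 134.0] bottom front [381.0, 193.0]
upright: knob top back [306.0, 148.0] bottom front [309.0, 205.0]
tray corners [[269.0, 214.0], [274.0, 116.0], [428.0, 215.0], [418.0, 116.0]]
```

Weight2 is upright: its blob matches the prediction. Weight1's blob is 77 rows tall against 57 for an upright one, so it is leaning. I'll push it off the wall with closed fingers.

Emit:
drive_tool(deltas=[{"dx": -0.2, "dy": -0.4, "dz": 1.8, "twist": 0, "hand": 1}, {"dx": -0.2, "dy": -0.4, "dz": 1.8, "twist": 0, "hand": 1}, {"dx": -0.2, "dy": -0.3, "dz": 1.6, "twist": 0, "hand": 1}, {"dx": 0, "dy": 0, "dz": 0, "twist": 0, "hand": 1}])

```text
clock: 27.27
ee_pos: [0.4988, -0.0266, 0.1965]
tool_rot: [0.683, -0.68, 0.192, 0.184]
wrist_force: [-0.5, -0.3, -0.5]
finger_gap: 0.007
gripper_force: 0.0
```

```bash
python3 - <<'E'
from h import *
print(arm.get_state()["wrist_force"]);go([.503,-.146,.056])
E
```

```text
[-0.4805122  -0.34905845 -0.52166458]
t 27.27 tcp [ 0.4988 -0.0266  0.1965] grasp [ 0.5007 -0.1106  0.0557] x [ 0.001 -0.859  0.512] y [-1.    -0.006 -0.01 ] z [ 0.011 -0.512 -0.859] q [ 0.27  0.45 -0.83  0.94 -0.67 -1.12]
shift cm [ 3.06 -0.21  1.79]
```

Emit:
drive_tool(deltas=[{"dx": 0.8, "dy": -0.2, "dz": 0.4, "twist": 0, "hand": 1}, {"dx": 0.8, "dy": 0, "dz": 0.4, "twist": 0, "hand": 1}, {"dx": 0.8, "dy": 0, "dz": 0.4, "twist": 0, "hand": 1}, {"dx": 0.8, "dy": 0, "dz": 0.4, "twist": 0, "hand": 1}, {"dx": 0, "dy": 0, "dz": 0, "twist": 0, "hand": 1}])

```text
clock: 27.68
ee_pos: [0.5043, -0.0614, 0.2042]
tool_rot: [0.683, -0.681, 0.196, 0.179]
wrist_force: [-0.4, 2.1, 8.1]
finger_gap: 0.0
gripper_force: 3.9
```

```bash
cat > look.py <<'E'
from h import *
s=arm.get_state();im=arm.grab_frame("wrist");T=wT(s);cv2.imwrite("pics/w5.png",im)
h=cv2.cvtColor(im,cv2.COLOR_BGR2HSV);m=cv2.morphologyEx(cv2.inRange(h,(8,110,50),(28,255,255)),cv2.MORPH_OPEN,np.ones((3,3)))
p=arm.camera_params("wrist");E=np.linalg.inv(T)
def pr(w): v=p["mtx"]@(E@np.r_[w,1])[:3];return (v/v[2])[:2]
print("force",s["wrist_force"].round(1),"gap",round(s["finger_gap"],3))
n,l,st,c=cv2.connectedComponentsWithStats(m)
a,b=pr([.54,-.235,.03]),pr([.39,-.12,.03])
for q in st[1:]:
    cx,cy=q[0]+q[2]/2,q[1]+q[3]/2
    if q[4]>400 and a[0]-20<cx<b[0]+20 and a[1]-40<cy<b[1]+10: print("blob",q.tolist())
for x,y in((.434,-.177),(.503,-.16),(.503,-.175),(.503,-.19)): print(x,y,"upright: knob back",pr([x,y-.009,.066]).round(),"bottom front",pr([x,y+.021,.004]).round())
E
python3 - <<'E'
from look import *
go([.503,-.146,.056])
E
```

```text
force [-0.4  2.1  8.1] gap 0.0
blob [395, 0, 245, 264, 38573]
blob [271, 67, 70, 82, 3506]
blob [256, 153, 27, 82, 1383]
blob [292, 168, 60, 68, 2367]
blob [387, 189, 72, 57, 2992]
blob [126, 285, 406, 39, 7727]
0.434 -0.177 upright: knob back [443. 189.] bottom front [415. 250.]
0.503 -0.16 upright: knob back [326. 217.] bottom front [325. 272.]
0.503 -0.175 upright: knob back [326. 192.] bottom front [325. 252.]
0.503 -0.19 upright: knob back [326. 168.] bottom front [325. 233.]
t 27.73 tcp [ 0.5043 -0.061   0.2042] grasp [ 0.5081 -0.1449  0.0633] x [-0.003 -0.859  0.511] y [-1.    -0.009 -0.022] z [ 0.023 -0.511 -0.859] q [ 0.18  0.44 -0.83  1.01 -0.64 -1.09]
shift cm [-0.27  0.53  0.67]
```

Emit:
drive_tool(deltas=[{"dx": -0.6, "dy": 0, "dz": -1.2, "twist": 0, "hand": 1}, {"dx": -1.5, "dy": 0, "dz": -2, "twist": 0, "hand": 1}, {"dx": -1.8, "dy": 0, "dz": -2.5, "twist": 0, "hand": 0.8}, {"dx": -1.8, "dy": 0, "dz": -2.5, "twist": 0, "hand": 0.6}, {"dx": 0, "dy": 0, "dz": 0, "twist": 0, "hand": 0.4}])

```text
clock: 28.15
ee_pos: [0.5035, 0.0345, 0.2462]
tool_rot: [0.685, -0.679, 0.196, 0.176]
wrist_force: [1.3, -0.7, -0.1]
finger_gap: 0.151
gripper_force: 0.0
```

```bash
python3 - <<'E'
from look import *
go([.4535,-.002,.10])
E
```

```text
force [ 1.3 -0.7 -0.1] gap 0.151
blob [412, 0, 25, 80, 860]
blob [305, 87, 44, 79, 2239]
blob [375, 91, 47, 63, 2077]
0.434 -0.177 upright: knob back [411.  91.] bottom front [395. 157.]
0.503 -0.16 upright: knob back [327. 110.] bottom front [326. 172.]
0.503 -0.175 upright: knob back [327.  94.] bottom front [326. 158.]
0.503 -0.19 upright: knob back [327.  78.] bottom front [326. 144.]
t 28.2 tcp [0.5026 0.0327 0.245 ] grasp [ 0.5067 -0.0506  0.1039] x [ 0.001 -0.861  0.509] y [-1.    -0.013 -0.021] z [ 0.025 -0.508 -0.861] q [ 0.43  0.39 -0.72  0.71 -0.81 -1.01]
shift cm [-4.39  5.27 -2.27]
```

Weight1 is still leaning because the fingertips rode over its body. I'll grip its knob and draw it further in instead.

Emit:
drive_tool(deltas=[{"dx": 0, "dy": 0.2, "dz": 2.1, "twist": 0, "hand": 0.45}, {"dx": 0, "dy": 0.2, "dz": 2.1, "twist": 0, "hand": 0.45}, {"dx": 0, "dy": 0, "dz": 0, "twist": 0, "hand": 0.45}, {"dx": 2, "dy": 0, "dz": 1.2, "twist": 0, "hand": 0.45}, {"dx": 0, "dy": 0, "dz": 0, "twist": 0, "hand": 0.45}])

```text
clock: 28.62
ee_pos: [0.4976, -0.0173, 0.2067]
tool_rot: [0.682, -0.682, 0.193, 0.183]
wrist_force: [-0.7, -0.5, 0.0]
finger_gap: 0.523
gripper_force: 0.0
```

```bash
python3 - <<'E'
from h import *
print(arm.get_state()["finger_gap"]);go([.5035,-.173,.066])
E
```

```text
0.5234169526312931
t 28.62 tcp [ 0.4976 -0.0173  0.2067] grasp [ 0.5    -0.1012  0.0658] x [-0.003 -0.859  0.512] y [-1.    -0.004 -0.014] z [ 0.014 -0.512 -0.859] q [ 0.3   0.43 -0.82  0.89 -0.69 -1.1 ]
shift cm [ 6.17 -0.32  3.67]
```

Emit:
drive_tool(deltas=[{"dx": 2, "dy": -0.2, "dz": 1.1, "twist": 0, "hand": 0.45}, {"dx": 2, "dy": -0.2, "dz": 1.1, "twist": 0, "hand": 0.45}, {"dx": 2, "dy": 0, "dz": 1.2, "twist": 0, "hand": 0.45}, {"dx": 0.3, "dy": 0, "dz": 0.2, "twist": 0, "hand": 0.5}, {"dx": 0, "dy": 0, "dz": 0, "twist": 0, "hand": 1}])

```text
clock: 29.03
ee_pos: [0.503, -0.0883, 0.2085]
tool_rot: [0.682, -0.681, 0.194, 0.181]
wrist_force: [0.4, 0.5, 0.6]
finger_gap: 0.483
gripper_force: 0.0
```

Emit:
drive_tool(deltas=[{"dx": 0, "dy": 0, "dz": 0, "twist": 0, "hand": 1}, {"dx": 0, "dy": 0, "dz": 0, "twist": 0, "hand": 1}, {"dx": 0, "dy": 0, "dz": 0, "twist": 0, "hand": 1}, {"dx": 0, "dy": 0, "dz": 0, "twist": 0, "hand": 1}, {"dx": 0, "dy": 0, "dz": 0, "twist": 0, "hand": 1}])

```text
clock: 29.45
ee_pos: [0.5032, -0.0861, 0.2079]
tool_rot: [0.684, -0.68, 0.194, 0.181]
wrist_force: [-1.1, 0.8, 1.7]
finger_gap: 0.193
gripper_force: 29.8
```

```bash
python3 - <<'E'
from h import *
s=arm.get_state();print(s["finger_gap"],s["gripper_force"],s["wrist_force"]);go([.5035,-.187,.070])
E
```

```text
0.19274204186327532 29.82468545436859 [-1.06677598  0.77260313  1.65351608]
t 29.45 tcp [ 0.5032 -0.0861  0.2079] grasp [ 0.5063 -0.1699  0.0669] x [ 0.001 -0.86   0.511] y [-1.    -0.01  -0.016] z [ 0.019 -0.511 -0.86 ] q [ 0.12  0.43 -0.83  1.03 -0.63 -1.06]
shift cm [1.63 0.29 0.61]
```

Emit:
drive_tool(deltas=[{"dx": 0.2, "dy": 0.1, "dz": -0.3, "twist": 0, "hand": 1}, {"dx": 0.5, "dy": 0.1, "dz": 0.3, "twist": 0, "hand": 1}, {"dx": 0.5, "dy": 0.1, "dz": 0.3, "twist": 0, "hand": 1}, {"dx": 0.4, "dy": 0, "dz": 0.3, "twist": 0, "hand": 1}, {"dx": 0, "dy": 0, "dz": 0, "twist": 0, "hand": 1}])

```text
clock: 29.87
ee_pos: [0.4998, -0.1048, 0.2105]
tool_rot: [0.683, -0.681, 0.193, 0.181]
wrist_force: [-0.1, -1.0, -3.7]
finger_gap: 0.191
gripper_force: 29.8
```

```bash
python3 - <<'E'
from h import *
s=arm.get_state();print(s["finger_gap"],s["gripper_force"],s["wrist_force"]);go([.5035,-.187,.066])
E
```

```text
0.1913902844596289 29.83855962753296 [-0.05640922 -1.02984919 -3.6840294 ]
t 29.87 tcp [ 0.4998 -0.1048  0.2105] grasp [ 0.5025 -0.1885  0.0695] x [-0.001 -0.86   0.511] y [-1.    -0.007 -0.015] z [ 0.017 -0.511 -0.86 ] q [ 0.07  0.42 -0.84  1.06 -0.62 -1.05]
shift cm [-0.31 -0.09  0.22]
```

Emit:
drive_tool(deltas=[{"dx": -0.2, "dy": 0, "dz": 0.4, "twist": 0, "hand": 1}, {"dx": 0, "dy": 0, "dz": 0, "twist": 0, "hand": 1}, {"dx": 0, "dy": 0, "dz": 0, "twist": 0, "hand": 1}])

```text
clock: 30.12
ee_pos: [0.5007, -0.1046, 0.2074]
tool_rot: [0.683, -0.68, 0.195, 0.182]
wrist_force: [-1.9, 0.0, 5.1]
finger_gap: 0.194
gripper_force: 29.8
```

Emit:
drive_tool(deltas=[{"dx": 0, "dy": 0, "dz": 0, "twist": 0, "hand": 0.5}, {"dx": 0, "dy": 0, "dz": 0, "twist": 0, "hand": 0.5}, {"dx": 0, "dy": 0, "dz": 0, "twist": 0, "hand": 0.5}, {"dx": 0, "dy": 0, "dz": 0, "twist": 0, "hand": 0.5}])

```text
clock: 30.45
ee_pos: [0.5006, -0.1039, 0.2063]
tool_rot: [0.684, -0.68, 0.193, 0.181]
wrist_force: [-1.0, 0.4, 0.5]
finger_gap: 0.413
gripper_force: 0.0
```

Emit:
drive_tool(deltas=[{"dx": -1, "dy": 0, "dz": -0.8, "twist": 0, "hand": 0.5}, {"dx": -1.5, "dy": 0, "dz": -1.5, "twist": 0, "hand": 0.5}, {"dx": -2, "dy": 0, "dz": -2, "twist": 0, "hand": 0.5}, {"dx": -2, "dy": 0, "dz": -2, "twist": 0, "hand": 0.5}, {"dx": -2, "dy": 0, "dz": -2, "twist": 0, "hand": 0.5}])

```text
clock: 30.87
ee_pos: [0.4988, 0.0127, 0.2344]
tool_rot: [0.683, -0.68, 0.193, 0.181]
wrist_force: [1.2, -0.2, -0.4]
finger_gap: 0.502
gripper_force: 0.0
```

```bash
python3 - <<'E'
from look import *
go([.4535,.004,.10])
E
```

```text
force [ 1.2 -0.2 -0.4] gap 0.502
blob [370, 109, 49, 63, 2210]
blob [299, 121, 46, 58, 1955]
0.434 -0.177 upright: knob back [408. 108.] bottom front [391. 174.]
0.503 -0.16 upright: knob back [317. 128.] bottom front [318. 191.]
0.503 -0.175 upright: knob back [317. 110.] bottom front [318. 175.]
0.503 -0.19 upright: knob back [317.  93.] bottom front [318. 161.]
t 30.92 tcp [0.5007 0.017  0.236 ] grasp [ 0.505  -0.0663  0.0948] x [ 0.003 -0.861  0.508] y [-1.    -0.016 -0.021] z [ 0.026 -0.508 -0.861] q [ 0.39  0.39 -0.75  0.75 -0.78 -1.02]
shift cm [-5.81  5.02 -4.15]
```

Emit:
drive_tool(deltas=[{"dx": -2.3, "dy": 1.7, "dz": -0.3, "twist": 0, "hand": 0.5}, {"dx": -2.3, "dy": 1.7, "dz": -0.3, "twist": 0, "hand": 0.5}, {"dx": -2.4, "dy": 1.7, "dz": 0.3, "twist": 0, "hand": 0.5}, {"dx": 0, "dy": 0, "dz": 0, "twist": 0, "hand": 0.5}])

```text
clock: 31.25
ee_pos: [0.4458, 0.0743, 0.1986]
tool_rot: [0.685, -0.678, 0.193, 0.182]
wrist_force: [-0.6, -1.0, 0.5]
finger_gap: 0.499
gripper_force: 0.0
```

```bash
python3 - <<'E'
from h import *
go([.4535,-.0055,.0235])
E
```

```text
t 31.25 tcp [0.4458 0.0743 0.1986] grasp [ 0.4487 -0.0096  0.0578] x [ 0.005 -0.859  0.512] y [-1.    -0.013 -0.012] z [ 0.018 -0.512 -0.859] q [ 0.56  0.41 -0.87  0.73 -0.72 -1.21]
shift cm [-2.1  -0.45  2.74]
```

Emit:
drive_tool(deltas=[{"dx": -0.8, "dy": -0.3, "dz": 1, "twist": 0, "hand": 0.5}, {"dx": -0.8, "dy": -0.2, "dz": 1, "twist": 0, "hand": 0.5}, {"dx": -0.5, "dy": 0, "dz": 0.8, "twist": 0, "hand": 0.5}, {"dx": 0, "dy": 0, "dz": 0, "twist": 0, "hand": 0.5}])

```text
clock: 31.58
ee_pos: [0.4534, 0.0761, 0.1643]
tool_rot: [0.684, -0.68, 0.193, 0.182]
wrist_force: [-1.0, -0.6, 0.0]
finger_gap: 0.497
gripper_force: 0.0
```

```bash
python3 - <<'E'
from h import *
print(arm.get_state()["wrist_force"]);go([.4535,-.0055,.0235])
E
```

```text
[-1.02039736 -0.57887308  0.01830471]
t 31.58 tcp [0.4534 0.0761 0.1643] grasp [ 0.4561 -0.0078  0.0234] x [ 0.001 -0.859  0.512] y [-1.    -0.009 -0.013] z [ 0.016 -0.512 -0.859] q [ 0.53  0.48 -0.89  0.83 -0.65 -1.31]
shift cm [-0.19  0.25 -0.13]
```

Emit:
drive_tool(deltas=[{"dx": 0, "dy": 0.2, "dz": 0, "twist": 0, "hand": 1}, {"dx": 0, "dy": 0, "dz": 0, "twist": 0, "hand": 1}, {"dx": 0, "dy": 0, "dz": 0, "twist": 0, "hand": 1}, {"dx": 0, "dy": 0, "dz": 0, "twist": 0, "hand": 1}, {"dx": 0, "dy": 0, "dz": 0, "twist": 0, "hand": 1}])

```text
clock: 32.0
ee_pos: [0.4516, 0.0766, 0.1661]
tool_rot: [0.683, -0.68, 0.194, 0.18]
wrist_force: [-0.8, -0.1, 0.5]
finger_gap: 0.204
gripper_force: 0.0
```

Emit:
drive_tool(deltas=[{"dx": 0, "dy": 0, "dz": 0, "twist": 0, "hand": 1}, {"dx": 0, "dy": 0, "dz": 0, "twist": 0, "hand": 1}, {"dx": 0.6, "dy": 0, "dz": -1, "twist": 0, "hand": 1}, {"dx": 0.7, "dy": -1, "dz": -1.3, "twist": 0, "hand": 1}, {"dx": 0.6, "dy": -2, "dz": -1, "twist": 0, "hand": 1}])

```text
clock: 32.42
ee_pos: [0.4795, 0.0768, 0.2045]
tool_rot: [0.684, -0.68, 0.193, 0.182]
wrist_force: [0.3, 1.1, -1.6]
finger_gap: 0.123
gripper_force: 30.0
```

Emit:
drive_tool(deltas=[{"dx": 0, "dy": -3, "dz": 0, "twist": 0, "hand": 1}, {"dx": 0, "dy": -3, "dz": 0, "twist": 0, "hand": 1}, {"dx": 0, "dy": -3, "dz": 0, "twist": 0, "hand": 1}, {"dx": 0, "dy": -3, "dz": 0, "twist": 0, "hand": 1}, {"dx": 0, "dy": -3, "dz": 0, "twist": 0, "hand": 1}])

```text
clock: 32.83
ee_pos: [0.632, 0.0786, 0.2063]
tool_rot: [0.684, -0.68, 0.193, 0.181]
wrist_force: [-0.6, 1.1, -1.1]
finger_gap: 0.125
gripper_force: 30.0
```

```bash
python3 - <<'E'
from h import *
s=arm.get_state();print(s["finger_gap"],s["gripper_force"],s["wrist_force"]);go([.638,-.10,.060])
E
```

```text
0.12516337175235434 30.0005704164505 [-0.6020511   1.09035132 -1.13815348]
t 32.83 tcp [0.632  0.0786 0.2063] grasp [ 0.6349 -0.0051  0.0652] x [-0.   -0.86  0.51] y [-1.    -0.009 -0.015] z [ 0.018 -0.51  -0.86 ] q [ 0.42  0.62 -0.4   0.66 -0.89 -0.92]
shift cm [ 7.89 -0.21  5.3 ]
```

Emit:
drive_tool(deltas=[{"dx": 2.1, "dy": -0.1, "dz": 1.2, "twist": 0, "hand": 1}, {"dx": 2.1, "dy": -0.1, "dz": 1.3, "twist": 0, "hand": 1}, {"dx": 2.1, "dy": 0, "dz": 1.3, "twist": 0, "hand": 1}, {"dx": 2.1, "dy": 0, "dz": 1.3, "twist": 0, "hand": 1}, {"dx": 2.1, "dy": 0, "dz": 1.3, "twist": 0, "hand": 1}])

```text
clock: 33.25
ee_pos: [0.6337, -0.0453, 0.2045]
tool_rot: [0.684, -0.68, 0.193, 0.181]
wrist_force: [0.6, -1.4, -1.8]
finger_gap: 0.119
gripper_force: 30.0
```

Emit:
drive_tool(deltas=[{"dx": 2, "dy": 0, "dz": 1.2, "twist": 0, "hand": 1}, {"dx": 1.5, "dy": 0, "dz": 0.9, "twist": 0, "hand": 1}, {"dx": 0, "dy": 0, "dz": 0, "twist": 0, "hand": 1}, {"dx": 0, "dy": 0, "dz": 0, "twist": 0, "hand": 1}])

```text
clock: 33.58
ee_pos: [0.634, -0.086, 0.2045]
tool_rot: [0.683, -0.681, 0.193, 0.181]
wrist_force: [-0.4, -0.1, -1.4]
finger_gap: 0.127
gripper_force: 30.0
```

```bash
python3 - <<'E'
from h import *
s=arm.get_state();print(s["finger_gap"],s["gripper_force"],s["wrist_force"]);go([.638,-.18,.031])
E
```

```text
0.12689495044024576 29.999153316020966 [-0.40048483 -0.05873053 -1.41522229]
t 33.58 tcp [ 0.634  -0.086   0.2045] grasp [ 0.6367 -0.1697  0.0635] x [-0.001 -0.86   0.51 ] y [-1.    -0.007 -0.015] z [ 0.017 -0.51  -0.86 ] q [ 0.13  0.6  -0.48  0.85 -0.75 -0.84]
shift cm [-0.77 -0.07  3.32]
```

Emit:
drive_tool(deltas=[{"dx": 0.5, "dy": 0, "dz": 0.7, "twist": 0, "hand": 1}, {"dx": -0.4, "dy": 0, "dz": 0.9, "twist": 0, "hand": 1}, {"dx": -0.5, "dy": 0, "dz": 0.9, "twist": 0, "hand": 1}, {"dx": -0.4, "dy": 0, "dz": 0.8, "twist": 0, "hand": 1}, {"dx": 0, "dy": 0, "dz": 0, "twist": 0, "hand": 1}])

```text
clock: 34.0
ee_pos: [0.6346, -0.0946, 0.1705]
tool_rot: [0.684, -0.68, 0.193, 0.182]
wrist_force: [0.4, -0.5, -0.9]
finger_gap: 0.121
gripper_force: 30.0
```

```bash
python3 - <<'E'
from h import *
s=arm.get_state();print(s["finger_gap"],s["gripper_force"],s["wrist_force"]);go([.638,-.18,.0295])
E
```

```text
0.12124337912266614 29.99594807624817 [ 0.40235664 -0.53991826 -0.90136688]
t 34.0 tcp [ 0.6346 -0.0946  0.1705] grasp [ 0.6373 -0.1784  0.0295] x [ 0.002 -0.86   0.511] y [-1.    -0.01  -0.013] z [ 0.016 -0.511 -0.86 ] q [ 0.1   0.64 -0.51  0.93 -0.69 -0.91]
shift cm [ 0.14 -0.06  0.08]
```

Emit:
drive_tool(deltas=[{"dx": 0, "dy": 0, "dz": 0, "twist": 0, "hand": 0.74}, {"dx": 0, "dy": 0, "dz": 0, "twist": 0, "hand": 0.74}, {"dx": 0, "dy": 0, "dz": 0, "twist": 0, "hand": 0.74}, {"dx": 0.4, "dy": 0, "dz": -1.2, "twist": 0, "hand": 0.74}, {"dx": 0.2, "dy": 0, "dz": -2, "twist": 0, "hand": 0.74}])

```text
clock: 34.42
ee_pos: [0.6335, -0.0848, 0.2022]
tool_rot: [0.683, -0.681, 0.192, 0.182]
wrist_force: [0.3, 0.2, 0.2]
finger_gap: 0.254
gripper_force: 0.0
```

Emit:
drive_tool(deltas=[{"dx": -2, "dy": 0.5, "dz": -2.5, "twist": 0, "hand": 0.5}, {"dx": -2.5, "dy": 1, "dz": -2.5, "twist": 0, "hand": 0.5}, {"dx": -2.5, "dy": 2, "dz": -2, "twist": 0, "hand": 0.5}, {"dx": -2.5, "dy": 2, "dz": -2, "twist": 0, "hand": 0.5}, {"dx": -2.5, "dy": 2, "dz": -2, "twist": 0, "hand": 0.5}])

```text
clock: 34.83
ee_pos: [0.5565, 0.0762, 0.2362]
tool_rot: [0.683, -0.681, 0.194, 0.18]
wrist_force: [0.3, 0.7, -0.6]
finger_gap: 0.48
gripper_force: 0.0
```

```bash
python3 - <<'E'
from look import *
go([.445,.253,.09])
m2=back("wrist",[(0,0)],0,T)
a=[q.tolist() for q in st[1:] if q[4]>250];print(a)
print("stick exp",pr([.6375,-.14,.014]).round(),pr([.6375,-.23,.014]).round())
E
```

```text
force [ 0.3  0.7 -0.6] gap 0.48
blob [354, 0, 22, 37, 425]
blob [427, 43, 59, 70, 2432]
blob [364, 49, 44, 71, 2030]
0.434 -0.177 upright: knob back [472.  41.] bottom front [445. 115.]
0.503 -0.16 upright: knob back [389.  58.] bottom front [377. 130.]
0.503 -0.175 upright: knob back [388.  43.] bottom front [376. 117.]
0.503 -0.19 upright: knob back [387.  28.] bottom front [375. 104.]
t 34.88 tcp [0.5547 0.0807 0.2372] grasp [ 0.5587 -0.0028  0.0961] x [ 0.004 -0.861  0.509] y [-1.    -0.016 -0.019] z [ 0.024 -0.509 -0.86 ] q [ 0.48  0.48 -0.57  0.64 -0.88 -0.98]
shift cm [-22.38  10.97 -12.78]
[[6, 0, 54, 52, 1526], [60, 0, 41, 94, 637], [354, 0, 22, 37, 425], [387, 0, 32, 34, 400], [492, 0, 148, 261, 11121], [462, 14, 20, 26, 344], [427, 43, 59, 70, 2432], [232, 46, 24, 80, 1093], [364, 49, 44, 71, 2030], [448, 134, 51, 37, 434], [312, 191, 191, 6, 730], [226, 246, 17, 51, 462], [392, 246, 17, 51, 462], [206, 305, 318, 19, 4729]]
stick exp [239. 124.] [246.  48.]
```

Emit:
drive_tool(deltas=[{"dx": -2.5, "dy": 1.2, "dz": -1.5, "twist": 0, "hand": 0.5}, {"dx": -2.5, "dy": 1.2, "dz": -1.5, "twist": 0, "hand": 0.5}, {"dx": -2.5, "dy": 1.2, "dz": -1.5, "twist": 0, "hand": 0.5}, {"dx": -2.5, "dy": 1.2, "dz": -1.5, "twist": 0, "hand": 0.5}, {"dx": -2.5, "dy": 1.2, "dz": -1.5, "twist": 0, "hand": 0.5}])

```text
clock: 35.3
ee_pos: [0.4953, 0.2215, 0.2357]
tool_rot: [0.684, -0.68, 0.194, 0.18]
wrist_force: [0.6, -0.6, -0.1]
finger_gap: 0.502
gripper_force: 0.0
```

Emit:
drive_tool(deltas=[{"dx": -2.5, "dy": 1.2, "dz": -1.4, "twist": 0, "hand": 0.5}, {"dx": -2.5, "dy": 1.2, "dz": -1.4, "twist": 0, "hand": 0.5}, {"dx": -2.5, "dy": 1.2, "dz": -1.2, "twist": 0, "hand": 0.5}, {"dx": -2.4, "dy": 1.2, "dz": -1.2, "twist": 0, "hand": 0.5}, {"dx": 0, "dy": 0, "dz": 0, "twist": 0, "hand": 0.5}])

```text
clock: 35.72
ee_pos: [0.446, 0.336, 0.2289]
tool_rot: [0.686, -0.679, 0.194, 0.178]
wrist_force: [0.3, -0.2, -0.4]
finger_gap: 0.5
gripper_force: 0.0
```

```bash
python3 - <<'E'
from h import *
go([.445,.253,.0235])
im=arm.grab_frame("scene")[190:260,380:440];o=cv2.imread("pics/scene0.png")[190:260,380:440]
for i in(im,o):
    m=cv2.inRange(cv2.cvtColor(i,cv2.COLOR_BGR2HSV),(8,110,70),(28,255,255));ys,xs=np.nonzero(m);print(len(xs),xs.mean()+380 if len(xs) else 0,ys.mean()+190 if len(xs) else 0)
    if len(xs)>100: print(back("scene",[(xs.mean()+380,ys.mean()+190)],.012))
E
```

```text
t 35.72 tcp [0.446  0.336  0.2289] grasp [0.4499 0.2528 0.0876] x [ 0.004 -0.862  0.507] y [-1.    -0.015 -0.019] z [ 0.024 -0.507 -0.861] q [ 0.99  0.53 -0.41  0.34 -1.09 -1.21]
shift cm [-3.27  0.61  5.5 ]
54 397.85185185185185 225.16666666666666
237 403.65400843881855 235.1139240506329
[[0.46660143 0.24564281 0.012     ]]
```

Emit:
drive_tool(deltas=[{"dx": -0.9, "dy": 0.2, "dz": 1.5, "twist": 0, "hand": 0.5}, {"dx": -0.9, "dy": 0.2, "dz": 1.5, "twist": 0, "hand": 0.5}, {"dx": -0.9, "dy": 0.1, "dz": 1.5, "twist": 0, "hand": 0.5}, {"dx": -0.5, "dy": 0, "dz": 0.8, "twist": 0, "hand": 0.5}, {"dx": 0, "dy": 0, "dz": 0, "twist": 0, "hand": 0.5}])

```text
clock: 36.18
ee_pos: [0.4431, 0.3304, 0.1648]
tool_rot: [0.683, -0.68, 0.194, 0.183]
wrist_force: [0.8, -0.8, 0.9]
finger_gap: 0.505
gripper_force: 0.0
```

```bash
python3 - <<'E'
from h import *
print(arm.get_state()["wrist_force"]);go([.445,.253,.0235])
E
```

```text
[ 0.76562222 -0.81653612  0.92277973]
t 36.18 tcp [0.4431 0.3304 0.1648] grasp [0.4457 0.2462 0.0241] x [-0.    -0.858  0.513] y [-1.    -0.008 -0.014] z [ 0.016 -0.513 -0.858] q [ 0.98  0.62 -0.48  0.37 -0.96 -1.27]
shift cm [-0.61  0.06 -0.3 ]
```

Emit:
drive_tool(deltas=[{"dx": -0.6, "dy": 0, "dz": -0.3, "twist": 0, "hand": 0.5}, {"dx": 0, "dy": 0, "dz": 0, "twist": 0, "hand": 1}, {"dx": 0, "dy": 0, "dz": 0, "twist": 0, "hand": 1}, {"dx": 0, "dy": 0, "dz": 0, "twist": 0, "hand": 1}, {"dx": 0, "dy": 0, "dz": 0, "twist": 0, "hand": 1}])

```text
clock: 36.6
ee_pos: [0.4432, 0.3385, 0.1665]
tool_rot: [0.683, -0.68, 0.193, 0.18]
wrist_force: [-0.6, 0.1, -0.1]
finger_gap: 0.275
gripper_force: 0.0
```

Emit:
drive_tool(deltas=[{"dx": 0, "dy": 0, "dz": 0, "twist": 0, "hand": 1}, {"dx": 0, "dy": 0, "dz": 0, "twist": 0, "hand": 1}, {"dx": 0, "dy": 0, "dz": 0, "twist": 0, "hand": 1}, {"dx": 0, "dy": 0, "dz": 0, "twist": 0, "hand": 1}])

```text
clock: 36.93
ee_pos: [0.4432, 0.3385, 0.1662]
tool_rot: [0.684, -0.68, 0.194, 0.181]
wrist_force: [0.6, -0.1, 2.8]
finger_gap: 0.123
gripper_force: 30.0
```

```bash
python3 - <<'E'
from h import *
s=arm.get_state();print(s["finger_gap"],s["gripper_force"],s["wrist_force"]);go([.594,.0,.068])
E
```

```text
0.12308718558643286 29.961077570915222 [ 0.60254228 -0.09883453  2.82132118]
t 36.93 tcp [0.4432 0.3385 0.1662] grasp [0.4463 0.2549 0.0252] x [-0.   -0.86  0.51] y [-1.    -0.009 -0.017] z [ 0.019 -0.51  -0.86 ] q [ 0.99  0.62 -0.46  0.37 -0.97 -1.27]
shift cm [ 24.09 -14.59   9.61]
```

Emit:
drive_tool(deltas=[{"dx": 0.7, "dy": 0, "dz": -1.2, "twist": 0, "hand": 1}, {"dx": 0.8, "dy": 0, "dz": -1.4, "twist": 0, "hand": 1}, {"dx": 0.9, "dy": -0.5, "dz": -1.3, "twist": 0, "hand": 1}, {"dx": 2.2, "dy": -1.4, "dz": 1.2, "twist": 0, "hand": 1}, {"dx": 2.2, "dy": -1.4, "dz": 1.2, "twist": 0, "hand": 1}])

```text
clock: 37.35
ee_pos: [0.4759, 0.2887, 0.2148]
tool_rot: [0.684, -0.68, 0.193, 0.179]
wrist_force: [0.1, -0.6, -1.7]
finger_gap: 0.122
gripper_force: 29.9
```

Emit:
drive_tool(deltas=[{"dx": 2.2, "dy": -1.5, "dz": 1.3, "twist": 0, "hand": 1}, {"dx": 2.2, "dy": -1.5, "dz": 1.3, "twist": 0, "hand": 1}, {"dx": 2.2, "dy": -1.5, "dz": 1.3, "twist": 0, "hand": 1}, {"dx": 2.2, "dy": -1.5, "dz": 1.3, "twist": 0, "hand": 1}, {"dx": 2.2, "dy": -1.5, "dz": 1.3, "twist": 0, "hand": 1}])

```text
clock: 37.77
ee_pos: [0.5522, 0.1594, 0.2151]
tool_rot: [0.684, -0.68, 0.193, 0.181]
wrist_force: [1.1, -0.2, -1.3]
finger_gap: 0.119
gripper_force: 29.9
```

Emit:
drive_tool(deltas=[{"dx": 2.2, "dy": -1.5, "dz": 1.3, "twist": 0, "hand": 1}, {"dx": 2.2, "dy": -1.5, "dz": 1.3, "twist": 0, "hand": 1}, {"dx": 2.2, "dy": -1, "dz": 1.3, "twist": 0, "hand": 1}, {"dx": 0, "dy": 0, "dz": 0, "twist": 0, "hand": 1}])

```text
clock: 38.1
ee_pos: [0.5929, 0.0802, 0.2154]
tool_rot: [-0.681, 0.682, -0.192, -0.182]
wrist_force: [-0.1, 0.7, -1.9]
finger_gap: 0.123
gripper_force: 29.9
```

```bash
python3 - <<'E'
from h import *
s=arm.get_state();print(s["finger_gap"],s["gripper_force"],s["wrist_force"]);go([.594,-.18,.062])
E
```

```text
0.12302085259087264 29.934995770454407 [-0.14354001  0.70318158 -1.91017006]
t 38.1 tcp [0.5929 0.0802 0.2154] grasp [ 0.5951 -0.0036  0.0745] x [-0.005 -0.859  0.511] y [-1.    -0.003 -0.014] z [ 0.013 -0.511 -0.859] q [ 0.45  0.56 -0.49  0.65 -0.88 -0.96]
shift cm [14.52  0.17 10.09]
```

Emit:
drive_tool(deltas=[{"dx": 2.1, "dy": 0.1, "dz": 1.4, "twist": 0, "hand": 1}, {"dx": 2.1, "dy": 0.1, "dz": 1.4, "twist": 0, "hand": 1}, {"dx": 2.1, "dy": 0, "dz": 1.4, "twist": 0, "hand": 1}, {"dx": 2.1, "dy": 0, "dz": 1.4, "twist": 0, "hand": 1}, {"dx": 2.1, "dy": 0, "dz": 1.4, "twist": 0, "hand": 1}])

```text
clock: 38.52
ee_pos: [0.5914, -0.0423, 0.2092]
tool_rot: [0.684, -0.68, 0.193, 0.181]
wrist_force: [0.8, -0.2, -0.9]
finger_gap: 0.118
gripper_force: 29.9
```

Emit:
drive_tool(deltas=[{"dx": 2.1, "dy": 0, "dz": 1.4, "twist": 0, "hand": 1}, {"dx": 2.1, "dy": 0, "dz": 1.3, "twist": 0, "hand": 1}, {"dx": 0, "dy": 0, "dz": 0, "twist": 0, "hand": 1}, {"dx": 0, "dy": 0, "dz": 0, "twist": 0, "hand": 1}])

```text
clock: 38.85
ee_pos: [0.5917, -0.0926, 0.2074]
tool_rot: [0.683, -0.681, 0.193, 0.181]
wrist_force: [-0.7, 0.8, -1.4]
finger_gap: 0.121
gripper_force: 29.9
```

```bash
python3 - <<'E'
from h import *
s=arm.get_state();print(s["finger_gap"],s["gripper_force"],s["wrist_force"]);go([.594,-.18,.0295])
E
```

```text
0.12117793259292457 29.93570566177368 [-0.68291544  0.7936941  -1.4269585 ]
t 38.85 tcp [ 0.5917 -0.0926  0.2074] grasp [ 0.5944 -0.1763  0.0664] x [-0.002 -0.86   0.51 ] y [-1.    -0.007 -0.015] z [ 0.016 -0.51  -0.86 ] q [ 0.12  0.54 -0.6   0.9  -0.7  -0.9 ]
shift cm [-1.56  0.1   3.36]
```

Emit:
drive_tool(deltas=[{"dx": -0.2, "dy": 0, "dz": 0.8, "twist": 0, "hand": 1}, {"dx": -0.4, "dy": 0.1, "dz": 0.9, "twist": 0, "hand": 1}, {"dx": -0.5, "dy": 0, "dz": 0.9, "twist": 0, "hand": 1}, {"dx": -0.4, "dy": 0, "dz": 0.7, "twist": 0, "hand": 1}, {"dx": 0, "dy": 0, "dz": 0, "twist": 0, "hand": 1}])

```text
clock: 39.27
ee_pos: [0.5918, -0.0943, 0.1703]
tool_rot: [0.684, -0.679, 0.193, 0.182]
wrist_force: [-0.3, -1.2, -0.6]
finger_gap: 0.125
gripper_force: 30.0
```

```bash
python3 - <<'E'
from h import *
s=arm.get_state();print(s["finger_gap"],s["gripper_force"],s["wrist_force"]);go([.594,-.18,.0295])
E
```

```text
0.12530138045980552 29.952308535575867 [-0.25271718 -1.21951291 -0.57108304]
t 39.27 tcp [ 0.5918 -0.0943  0.1703] grasp [ 0.5947 -0.178   0.0294] x [ 0.003 -0.86   0.511] y [-1.    -0.011 -0.014] z [ 0.018 -0.511 -0.86 ] q [ 0.09  0.59 -0.64  1.02 -0.64 -1.01]
shift cm [0.17 0.07 0.09]
```

Release, lift straight out and back off, then check.

Emit:
drive_tool(deltas=[{"dx": 0, "dy": 0, "dz": 0, "twist": 0, "hand": 0.78}, {"dx": 0, "dy": 0, "dz": 0, "twist": 0, "hand": 0.78}, {"dx": 0, "dy": 0, "dz": 0, "twist": 0, "hand": 0.78}, {"dx": 0.4, "dy": 0, "dz": -1.2, "twist": 0, "hand": 0.78}, {"dx": 0.2, "dy": 0, "dz": -2, "twist": 0, "hand": 0.78}])

```text
clock: 39.68
ee_pos: [0.5905, -0.085, 0.2016]
tool_rot: [0.683, -0.681, 0.192, 0.182]
wrist_force: [0.6, 0.3, 0.3]
finger_gap: 0.22
gripper_force: 0.0
```

Emit:
drive_tool(deltas=[{"dx": -2, "dy": 0, "dz": -2.5, "twist": 0, "hand": 0.7}, {"dx": -2.5, "dy": 0, "dz": -2.5, "twist": 0, "hand": 0.7}, {"dx": -2.5, "dy": 0, "dz": -2, "twist": 0, "hand": 0.7}, {"dx": -2, "dy": 0, "dz": -2, "twist": 0, "hand": 0.7}, {"dx": 0, "dy": 0, "dz": 0, "twist": 0, "hand": 0.7}])

```text
clock: 40.1
ee_pos: [0.5912, 0.0442, 0.2363]
tool_rot: [0.686, -0.678, 0.195, 0.177]
wrist_force: [1.4, 0.5, -0.2]
finger_gap: 0.3
gripper_force: 0.0
```

Emit:
drive_tool(deltas=[{"dx": 0, "dy": 0, "dz": 0, "twist": 0, "hand": 0.7}, {"dx": 0, "dy": 0, "dz": 0, "twist": 0, "hand": 0.7}])

```text
clock: 40.27
ee_pos: [0.5894, 0.039, 0.234]
tool_rot: [0.683, -0.68, 0.193, 0.181]
wrist_force: [-0.3, 0.4, -0.3]
finger_gap: 0.299
gripper_force: 0.0
```

```bash
python3 - <<'E'
from look import *
go([.5,0,.1])
crop(im,180,0,340,250,2.3,"pics/final.png")
E
```

```text
force [-0.3  0.4 -0.3] gap 0.299
blob [420, 0, 20, 52, 467]
blob [495, 0, 23, 69, 723]
blob [513, 0, 110, 133, 3450]
blob [462, 76, 76, 70, 2870]
blob [395, 87, 57, 66, 2403]
0.434 -0.177 upright: knob back [522.  77.] bottom front [484. 148.]
0.503 -0.16 upright: knob back [435.  97.] bottom front [413. 164.]
0.503 -0.175 upright: knob back [433.  80.] bottom front [412. 150.]
0.503 -0.19 upright: knob back [432.  64.] bottom front [411. 136.]
t 40.32 tcp [0.5893 0.0384 0.2337] grasp [ 0.5922 -0.0454  0.0927] x [-0.001 -0.86   0.511] y [-1.    -0.008 -0.015] z [ 0.017 -0.511 -0.86 ] q [ 0.38  0.52 -0.51  0.68 -0.86 -0.92]
shift cm [-3.52  9.17 -3.1 ]
```

View pics/final.png

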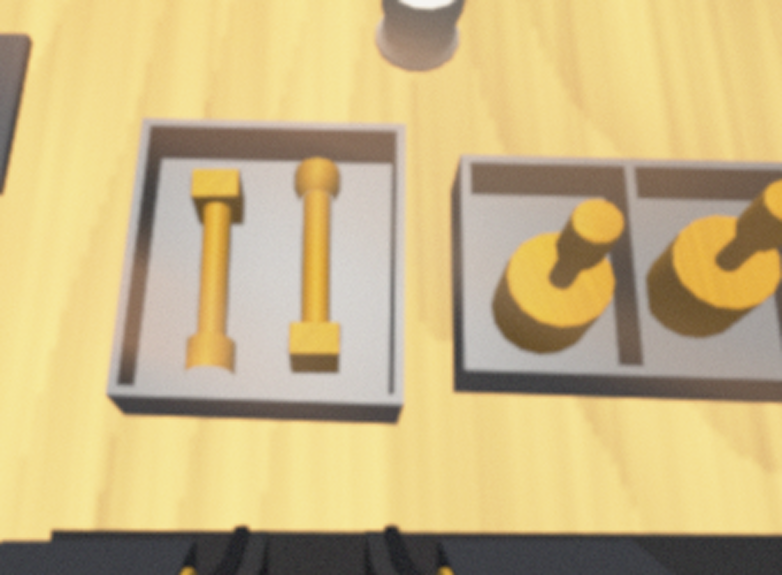

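The final picture shows both sticks flat and lengthwise in the undivided tray, at (213,270) and (316,265). Both weights stand on the floor of their own compartments, at (555,290) and (712,280).

```bash
python3 -c "
from station import arm
print(arm.job_done())"
```

```text
the job is handed in; nothing more can be done
None
```

I handed the job in at about 40 s on the robot's clock: both dop sticks lie flat and lengthwise in the undivided tray and one weight stands in each compartment of the divided tray. That is from the last wrist picture, and the hand-in returned no verdict. The first weight initially came to rest leaning on the tray's front wall, so I re-gripped and reset it.

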